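Tighten the loudspeaker's driver bolts crosswise in two passes

ROBOT

A 7-joint arm with a two-finger parallel gripper is mounted at the origin on the work surface. World frame = base frame: x ahead of the robot, y to its left, z up, the work surface at z = 0. Lengths are in m, angles in rad, forces in N, time in s.
With the tool pointing down it reaches from about 0.35 to 0.9 m from the base axis. Payload 8.1 kg.
Tool frame: the origin (TCP) lies between the finger pads; the fingertips stand 17 mm ahead of it and the grasp point (between the pads) lies 2 mm behind it; z points along the fingers, y is the direction in which the jaws open and shut (so a half turn about z gives the same grasp; the last joint's range is limited). The gripper opens to 92 mm and grips with 3 to 60 N. Pads are 19 mm wide; open, the fingers measure 130 mm over their backs; the gripper's body (75 mm by 190 mm) begins 47 mm behind the grasp point.
Start: joints at [-1.218, 0.434, 0.025, 1.573, -0.012, 1.134, -0.075], TCP at [0.275, 0.561, 0.244] pointing down, gripper open.
Joint ranges: [-2.62, 2.62], [-0.44, 2.09], [-1.27, 1.32], [0.08, 2.57], [-1.32, 4.46], [0.12, 2], [-2.74, 2.74]. Speed limits (rad/s): [2.22, 2.22, 3.01, 3.01, 3.14, 3.14, 3.14].

INTERFACE

Orientations are given as a rotation vector (axis times angle).
In Python, from cell import arm gives the robot as it stands. The module is installed in compiled form; this text tells all that it offers.
- The arm moves only by the shell command python3 -m crank 'ROWS' [FORCE]. ROWS is JSON, a list of rows, each a list of 5 numbers: the opening, from 0 (shut) to 1 (fully open), then the shift along the world's x, y, z normalised to -1 to 1, where 1 is 40 cm, then the turn about the world's z normalised to -1 to 1, where 1 is 60 degrees. In form: [[fingers, tx, ty, tz, twist], ...]. A call has exactly 8 rows; each row shifts and turns the commanded pose from where the row before left it; what a row does not reach is not made up. A row lasts 1/12 s, in which the tool goes at most 41.7 mm and 7.16 degrees, less where a joint would pass 70% of its speed; a pose out of reach is approached as far as the arm can. A call with a number of a shift or a turn outside -1 to 1 is refused whole. A call with a gripper value outside its range is refused whole. The fingers move at their own pace and stop on an object; FORCE is the grip in N (left out, the last holds). Time passes only in rows, so rows that do not move let the fingers close, or fill a call up. It gives the time, the measured TCP pose, the force and the opening at its end, in the units of the state.
- arm.observe(): the state, without advancing time (a new reading comes with each control period).
- arm.get_image(name): name is "scene" or "top"; returns the picture (384x512x3 uint8, red, green, blue); there is no depth.
- arm.get_calibration(name): a dict with "intrinsics" (3x3 intrinsics, pixels), "distortion" ([k1, k2, p1, p2, k3] as OpenCV has them; the pictures are not rectified), "extrinsics" (4x4, takes a point from camera to world coordinates). Camera axes: x right, y down, z forward; pixel columns grow to the right and rows downward; lengths in m; the calibration is good to about 2 mm. A picture is of the moment at which its call begins. get_calibration takes no time and is no camera call.
- arm.sign_off(): hands the job in, once; it reports no verdict.
The state is a dict: "clock": time; "joints": joint angles; "dq": joint speeds; "joint_efforts": joint torques, N m; "position": TCP position; "ee_rot": TCP orientation; "force": force on the tool from outside, world axes, zero at the start; "ft_torque": the same for the moment, N m; "width": opening from 0.0 (shut) to 1.0 (fully open).
Only numpy, scipy, OpenCV 4.12 (cv2) and the standard library are available. Lean on these libraries where they do the work, as an engineer would, in place of code of your own. Each camera call takes 0.05 s, during which the arm holds its last target.

TASK

One opposite pair of the loudspeaker's four driver bolts is already snug: with the T-handled box key turn the two loose bolts clockwise until you feel each one bite, and then only until its tab washer has followed it by about 10 degrees, so that all four are just snug. Then go round again crosswise, one opposite pair after the other, and bring all four firm, their tabs about 22 degrees round in all and never past 30, without forcing the key or touching the speaker with the hand. Put the key back upright in its holder, let go of it, and leave everything else on the shelf where it is.

Things in the scene. Friction and masses are not known exactly. Their poses are not given: they have to be found in the camera images.
- speaker: loudspeaker on its back, stuck down; cabinet 196 x 196, rim of driver 84 mm above the shelf. Origin under its centre. Bolts 64 mm from its axis at 45, 135, 225, 315 degrees in its frame: bolt0 to bolt3 anticlockwise from above, 0 opposite 2 and 1 opposite 3. One opposite pair starts snug, the other loose (see the tabs). A loose bolt's tab points outwards at a ridge on the rim; a second ridge marks 0.39 rad
- bolt0_top (a point): centre of flat top of square steel bolt head, 100 mm above the shelf; 20 across flats, 14 tall (top 4 mm taper to 15), on a washer 2 thick; x, y square to the flats, z up. Tightens clockwise from above; does not sink. A loose one turns freely (0.02 N m) for an unknown 0.22 to 0.60 rad, different each; then it bites: torque jumps to 0.18 N m and its tab washer turns with it
- tab0 (a joint): rad by which bolt 0 has dragged round its aluminium washer (30 across, tab 8 wide, to 23 mm from the axis), clockwise from above: 0 = loose, 0.08 to 0.26 = snug, 0.28 to 0.52 = firm, over 0.52 = overtightened. Dragging takes 0.18 N m + 0.2 N m per rad; it stays where left
- bolt1_top (a point): centre of flat top of square steel bolt head, 100 mm above the shelf; 20 across flats, 14 tall (top 4 mm taper to 15), on a washer 2 thick; x, y square to the flats, z up. Tightens clockwise from above; does not sink. A loose one turns freely (0.02 N m) for an unknown 0.22 to 0.60 rad, different each; then it bites: torque jumps to 0.18 N m and its tab washer turns with it
- tab1 (a joint): rad by which bolt 1 has dragged round its aluminium washer (30 across, tab 8 wide, to 23 mm from the axis), clockwise from above: 0 = loose, 0.08 to 0.26 = snug, 0.28 to 0.52 = firm, over 0.52 = overtightened. Dragging takes 0.18 N m + 0.2 N m per rad; it stays where left
- bolt2_top (a point): centre of flat top of square steel bolt head, 100 mm above the shelf; 20 across flats, 14 tall (top 4 mm taper to 15), on a washer 2 thick; x, y square to the flats, z up. Tightens clockwise from above; does not sink. A loose one turns freely (0.02 N m) for an unknown 0.22 to 0.60 rad, different each; then it bites: torque jumps to 0.18 N m and its tab washer turns with it
- tab2 (a joint): rad by which bolt 2 has dragged round its aluminium washer (30 across, tab 8 wide, to 23 mm from the axis), clockwise from above: 0 = loose, 0.08 to 0.26 = snug, 0.28 to 0.52 = firm, over 0.52 = overtightened. Dragging takes 0.18 N m + 0.2 N m per rad; it stays where left
- bolt3_top (a point): centre of flat top of square steel bolt head, 100 mm above the shelf; 20 across flats, 14 tall (top 4 mm taper to 15), on a washer 2 thick; x, y square to the flats, z up. Tightens clockwise from above; does not sink. A loose one turns freely (0.02 N m) for an unknown 0.22 to 0.60 rad, different each; then it bites: torque jumps to 0.18 N m and its tab washer turns with it
- tab3 (a joint): rad by which bolt 3 has dragged round its aluminium washer (30 across, tab 8 wide, to 23 mm from the axis), clockwise from above: 0 = loose, 0.08 to 0.26 = snug, 0.28 to 0.52 = firm, over 0.52 = overtightened. Dragging takes 0.18 N m + 0.2 N m per rad; it stays where left
- key_grip (a point): box key, steel, loose, 0.2 kg: middle of its T-bar (64 long, 14 wide, 24 high), 96 mm above its mouth. x along bar, z up. Below it a shank 14 across, then a square socket 31 outside, 23 inside, 12 deep, sides square to the bar; fits a head at every quarter turn with 1.5 mm play a side and 0.16 rad free turning either way. Seated, its mouth is 12 mm under the head's top; 5 N seats it, over 20 is forcing
- key_foot (a point): centre of the box key's mouth, its lowest point on the axis, 96 mm below key_grip; z axis up along the shank
- stand_in (a point): centre of the inner floor of the key's holder: open square grey plastic box, 54 outside, 44 inside, 30 high, floor 5 thick, fast on the shelf; the key stands in it upright, mouth down on this floor, its socket roughly square to the holder. x, y axes along its sides
- llama: bystander: white ceramic llama figurine, 150 tall, 85 long, loose, origin under its centre
- router: bystander: black router 110 x 200 x 30 with three upright aerials 145 high, loose, origin under its centre
- trays: bystander: stack of three blue plastic trays, 160 x 220 x 126 in all, loose, origin under its centre
- bottle: bystander: stainless steel bottle, 70 across, 214 tall, loose, origin under its centre
- remote: bystander: flat black remote control 45 x 150 x 16, loose, origin under its centre
- mug: bystander: blue ceramic mug, 80 across, 90 tall, loose, origin under its centre
- strip: bystander: white power strip 300 x 55 x 38, with a red press button, fast on the shelf, origin under its centre
There are look-alikes about, which are no part of the job. Of the things shaped like the part that bears key_grip, the dark steel one is meant. What is shaped like the part that bears stand_in but blue is not meant.

How it is judged:
By the outcome, as a careful person would: the job done as asked, in the order asked, and still so for the second after the job is handed in, with the robot touching nothing.
It also fails if it takes over 72 s, if anything falls off the work surface, if the arm or the gripper's body presses on something with over 40 N, if the wrist force passes 120 N, or if a joint passes its speed limit or range.

## Working session

There is one attempt and no reset: what is moved stays moved. The work goes in short steps, Python scripts to look and compute and a shell command to move; the robot and the scene stay as the last step left them, time stands still between calls to the robot, and variables do not carry over. Pictures are saved under pics/ and viewed, and the job is handed in when it is done.

```bash
mkdir -p pics; ls; python3 - <<'E'
from cell import arm
import cv2,numpy as np
print(arm.observe())
for n in("scene","top"):
    im=arm.get_image(n); cv2.imwrite(f"pics/{n}0.png",im[:,:,::-1]); c=arm.get_calibration(n); print(n,c)
E
```

```text
pics
{'clock': 0.0, 'joints': array([-1.21760494,  0.43522648,  0.02495378,  1.57408924, -0.01159015,
        1.13399511, -0.07508726]), 'dq': array([-3.47157636e-05, -4.19602673e-04,  1.02678770e-04, -1.24632539e-03,
        3.27790962e-04, -3.82842661e-04, -8.26620843e-04]), 'joint_efforts': array([-6.25021221e-04, -6.67867827e+01,  9.84555557e-01, -3.14443946e+01,
       -6.05618348e-02,  4.30608855e-02,  1.49173675e-04]), 'position': array([0.27493823, 0.56074277, 0.2429456 ]), 'ee_rot': array([-7.09779750e-01, -3.06014163e+00,  2.44837931e-03]), 'force': array([-0.40440091, -0.21523785, -1.14003482]), 'ft_torque': array([-0.02366523,  0.05418844, -0.03351504]), 'width': 0.9991756499401044}
scene {'intrinsics': array([[397.70660344,   0.        , 258.14633792],
       [  0.        , 397.70660344, 191.79056415],
       [  0.        ,   0.        ,   1.        ]]), 'distortion': array([-0.08170481,  0.        ,  0.        ,  0.        ,  0.        ]), 'extrinsics': array([[-0.60434759,  0.56121965, -0.56550552,  1.19823075],
       [ 0.79664976,  0.41619556, -0.43832683,  0.44795692],
       [-0.01063674, -0.7154116 , -0.69862228,  0.87363704],
       [ 0.        ,  0.        ,  0.        ,  1.        ]])}
top {'intrinsics': array([[440.37846638,   0.        , 245.33139953],
       [  0.        , 440.37846638, 189.19609796],
       [  0.        ,   0.        ,   1.        ]]), 'distortion': array([-0.03212708,  0.        ,  0.        ,  0.        ,  0.        ]), 'extrinsics': array([[-0.02814539, -0.98992363,  0.13877696,  0.35205827],
       [-0.99954811,  0.02640529, -0.01436444, -0.0319125 ],
       [ 0.01055526, -0.13911854, -0.99021948,  1.64104466],
       [ 0.        ,  0.        ,  0.        ,  1.        ]])}
```

View pics/scene0.png

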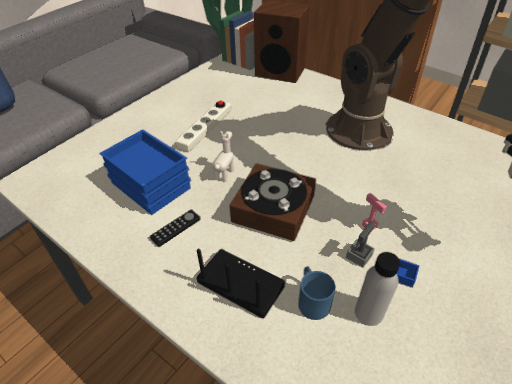

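View pics/top0.png

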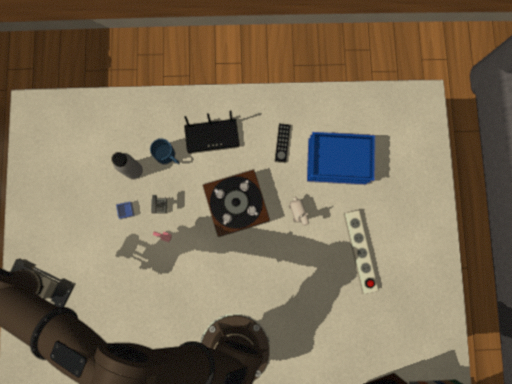

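```bash
python3 - <<'E'
import cv2,numpy as np
s=cv2.imread("pics/scene0.png");t=cv2.imread("pics/top0.png")
a=cv2.resize(s[155:245,222:322],(700,630)[:2],interpolation=cv2.INTER_CUBIC)[:600]
cv2.imwrite("pics/c1.png",a)
cv2.imwrite("pics/c2.png",cv2.resize(t[165:240,198:273],(600,600),interpolation=cv2.INTER_CUBIC))
cv2.imwrite("pics/c3.png",cv2.resize(t[180:255,100:200],(800,600),interpolation=cv2.INTER_CUBIC))
cv2.imwrite("pics/c4.png",cv2.resize(s[185:275,330:430],(660,594),interpolation=cv2.INTER_CUBIC))
E
```

```text
(no output)
```

View pics/c1.png

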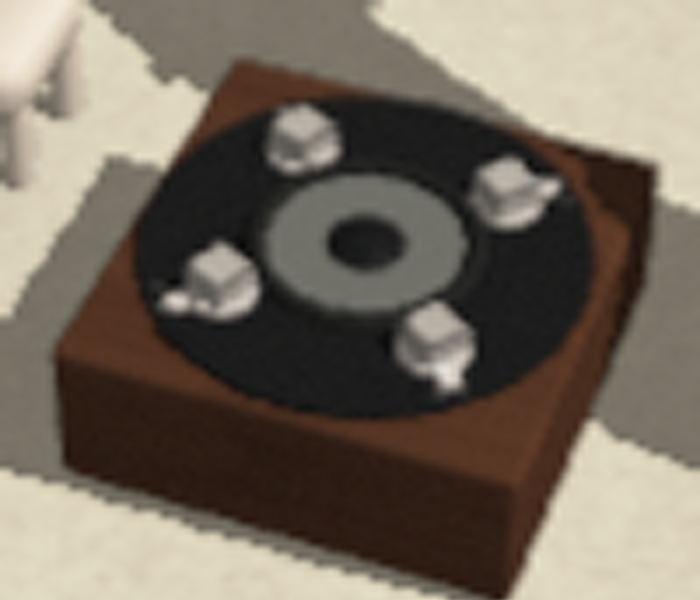

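View pics/c2.png

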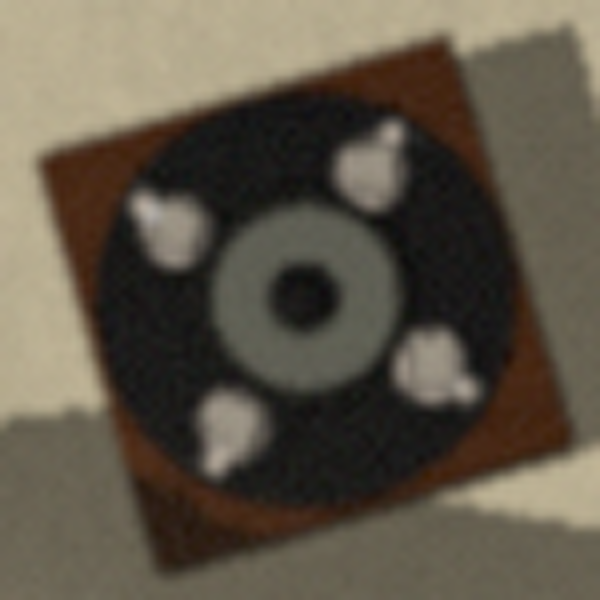

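View pics/c3.png

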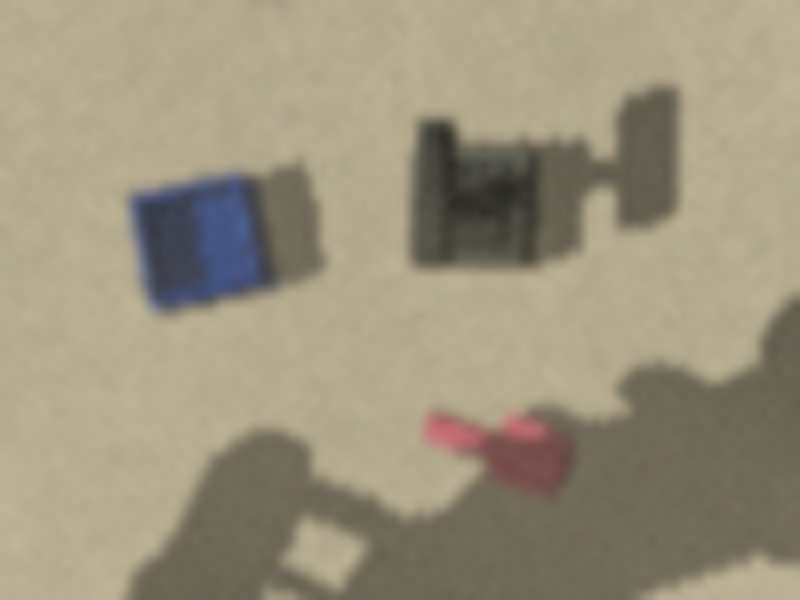

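View pics/c4.png

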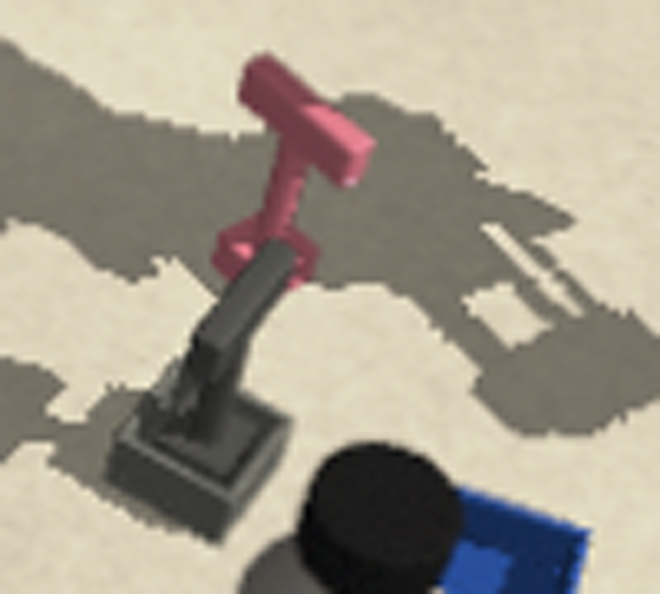

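```bash
cat > h.py <<'E'
import numpy as np,cv2
from scipy.optimize import least_squares
from cell import arm
C={n:arm.get_calibration(n) for n in("scene","top")}
def proj(n,P):
    c=C[n];T=np.linalg.inv(c["extrinsics"]);r,_=cv2.Rodrigues(T[:3,:3])
    return cv2.projectPoints(np.array(P,float).reshape(-1,1,3),r,T[:3,3],c["intrinsics"],np.array(c["distortion"]))[0].reshape(-1,2)
def ray(n,uv):
    c=C[n];p=cv2.undistortPoints(np.array(uv,float).reshape(-1,1,2),c["intrinsics"],np.array(c["distortion"])).reshape(2)
    E=c["extrinsics"];return E[:3,3],E[:3,:3]@np.array([p[0],p[1],1.])
def plane(n,uv,z):
    o,d=ray(n,uv);return o+d*(z-o[2])/d[2]
def tri(a,b):
    o1,d1=ray("scene",a);o2,d2=ray("top",b)
    s=np.linalg.lstsq(np.c_[d1,-d2],o2-o1,rcond=None)[0]
    p,q=o1+s[0]*d1,o2+s[1]*d2;return (p+q)/2,np.linalg.norm(p-q)
def snap(name,n,box,k):
    im=arm.get_image(n)[:,:,::-1];x,y,w,h=box
    cv2.imwrite(f"pics/{name}.png",cv2.resize(im[y:y+h,x:x+w],None,fx=k,fy=k,interpolation=cv2.INTER_CUBIC));return im
def yaw(s):
    R,_=cv2.Rodrigues(np.array(s["ee_rot"]));return np.degrees(np.arctan2(R[1,1],R[0,1]))
def st():
    s=arm.observe();print("t%.2f"%s["clock"],"p",np.round(s["position"],4),"yaw%.2f"%yaw(s),"F",np.round(s["force"],1),"M",np.round(s["ft_torque"],3),"w%.3f"%s["width"],"j",np.round(s["joints"],2));return s
E
python3 - <<'E'
from h import *
t=lambda x,y:(198+(x+.5)/8-.5,165+(y+.5)/8-.5)
s=lambda x,y:(222+(x+.5)/7-.5,155+(y+.5)/7-.5)
print("dist centre", tri(s(367,242),t(305,298)))
B=[((222,252),(170,235)),]
# head tops
for a,b in [((305,122),(432,365)),((508,178),(232,422)),((437,320),(172,232)),((222,262),(370,175))]:
    print("head",tri(s(*a),t(*b)), plane("top",t(*b),.097),plane("scene",s(*a),.1))
for a,b in [((555,187),(215,467)),((450,382),(145,203)),((172,302),(393,130))]: print("tab",tri(s(*a),t(*b)))
for a in [(40,158),(445,38),(575,440)]: print("corner",plane("top",t(*a),.08))
c3=lambda x,y:(100+(x+.5)/8-.5,180+(y+.5)/8-.5)
c4=lambda x,y:(330+(x+.5)/6.6-.5,185+(y+.5)/6.6-.5)
# bar top ends
print("bar far end mid",tri(c4(283,247),c3(437,262)),"near",tri(c4(208,335),c3(437,120)))
for a in [(120,430),(220,515),(290,415)]: print("hold sc",plane("scene",c4(*a),.03))
for a in [(537,265),(415,265),(537,143)]: print("hold top",plane("top",c3(*a),.03))
print("bar ctr top",plane("top",c3(437,193),.113))
E
```

```text
dist centre (array([ 0.52510882, -0.01791244,  0.08530229]), np.float64(0.002457550752189856))
head (array([ 0.49261396, -0.07319212,  0.09839962]), np.float64(0.0021309915408450316)) [ 0.4933233  -0.07412669  0.097     ] [ 0.49356754 -0.07117236  0.1       ]
head (array([0.47029667, 0.01473655, 0.09804334]), np.float64(0.0010303357058960598)) [0.47063536 0.01432217 0.097     ] [0.47188174 0.01627777 0.1       ]
head (array([0.55524952, 0.03865497, 0.09870277]), np.float64(0.00047277079317235686)) [0.55535164 0.03893563 0.097     ] [0.55644134 0.03913412 0.1       ]
head (array([ 0.57851536, -0.04935098,  0.09733374]), np.float64(0.0003543617214456727)) [ 0.5784641 -0.0492077  0.097    ] [ 0.5807286 -0.0477995  0.1      ]
tab (array([0.45094021, 0.02443907, 0.08413356]), np.float64(0.004099407551996131))
tab (array([0.56943258, 0.05275044, 0.0847803 ]), np.float64(0.0034564370412752776))
tab (array([ 0.59973932, -0.05958362,  0.08583622]), np.float64(0.0014302819319436928))
corner [0.59258274 0.09813032 0.08      ]
corner [ 0.64240787 -0.08489599  0.08      ]
corner [ 0.45978774 -0.13700669  0.08      ]
bar far end mid (array([0.49320493, 0.2680109 , 0.10783859]), np.float64(0.004444424361232655)) near (array([0.55505384, 0.2663762 , 0.11358151]), np.float64(0.003342631668263091))
hold sc [0.54892199 0.2419799  0.03      ]
hold sc [0.56261825 0.29348158 0.03      ]
hold sc [0.50133445 0.2940328  0.03      ]
hold top [0.49864045 0.23523792 0.03      ]
hold top [0.50012516 0.29112272 0.03      ]
hold top [0.55493592 0.23502731 0.03      ]
bar ctr top [0.52369899 0.26492074 0.113     ]
```

```bash
cat >> h.py <<'E'
SC=np.array([.5245,-.0175]);SY=15.1
def bolt(i): a=np.radians(45+SY+90*i);return SC+.064*np.array([np.cos(a),np.sin(a)])
def ortho(n,im,c,half,z,px=300):
    # map: output u right = -y world, v down = -x world ; returns rectified patch
    g=np.linspace(-half,half,px);U,V=np.meshgrid(g,g)
    P=np.stack([c[0]-V,c[1]-U,np.full_like(U,z)],-1).reshape(-1,3)
    q=proj(n,P).astype(np.float32).reshape(px,px,2)
    return cv2.remap(im,q[...,0],q[...,1],cv2.INTER_CUBIC)
def bolts(name,imgs,z=.086,half=.03,idx=range(4)):
    rows=[]
    for n in imgs:
        r=[]
        for i in idx:
            o=ortho(n,imgs[n],bolt(i),half,z,200).copy()
            a=np.radians(45+SY+90*i)
            for k,col in((0,(0,255,0)),(.17,(255,255,0)),(.39,(0,0,255))):
                d=np.array([np.cos(a-k),np.sin(a-k)]);f=lambda r:(int(100-d[1]*r/half*100),int(100-d[0]*r/half*100))
                cv2.line(o,f(.024),f(.03),col,1)
            r.append(o)
        rows.append(np.hstack(r))
    cv2.imwrite(f"pics/{name}.png",np.vstack(rows))
E
python3 - <<'E'
from h import *
I={n:cv2.imread(f"pics/{n}0.png") for n in("top","scene")}
bolts("b0",I)
bolts("b0h",I,z=.1)
E
```

```text
(no output)
```

View pics/b0.png

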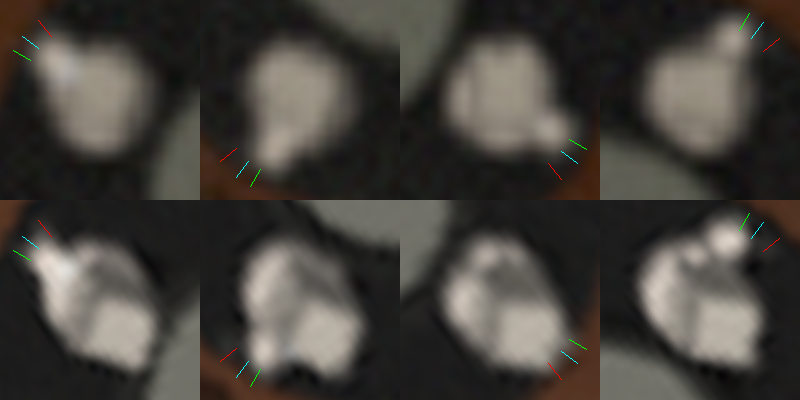

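View pics/b0h.png

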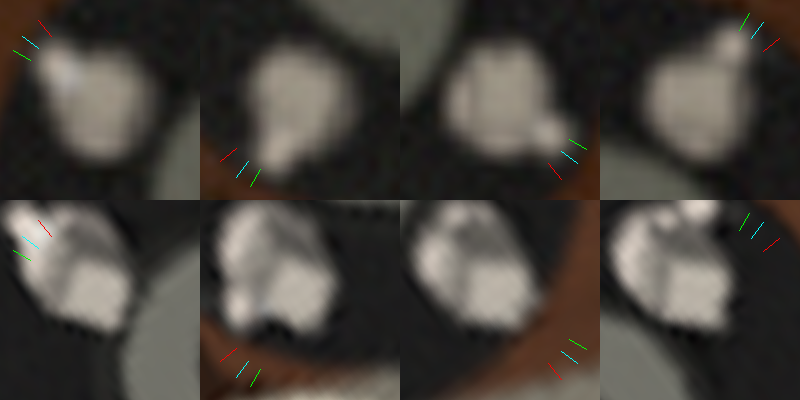

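```bash
python3 - <<'E'
from h import *
I={n:cv2.imread(f"pics/{n}0.png") for n in("top","scene")}
for n,z,off in(("scene",.1,.002),("top",.1,0.001)):
    r=[]
    for i in range(4):
        c=bolt(i)+[off,0]
        o=ortho(n,I[n],c,.02,z,200); r.append(o)
    R=np.hstack(r); cv2.imwrite(f"pics/hz_{n}.png",cv2.convertScaleAbs(R,alpha=1.2))
E
python3 -c "
import cv2,numpy as np
cv2.imwrite('pics/hz.png',np.vstack([cv2.imread('pics/hz_scene.png'),cv2.imread('pics/hz_top.png')]))"
```

```text
(no output)
```

View pics/hz.png

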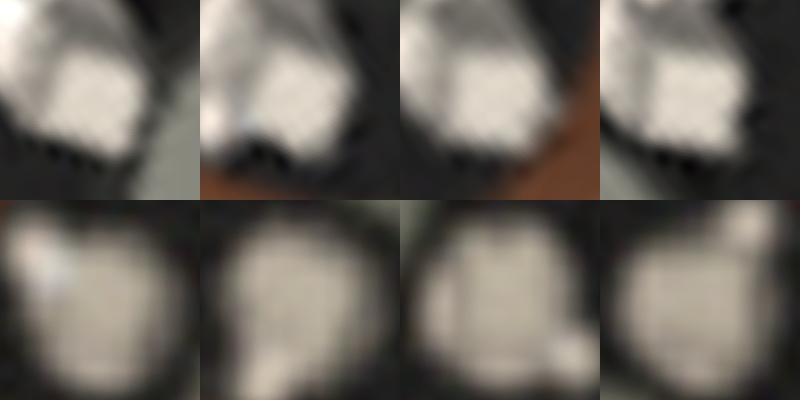

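```bash
cat > fit.py <<'E'
from h import *
S=8
def poly(label,pts): return (label,np.array(pts))
def sq(h,z,yaw,c):
    a=yaw+np.radians([45,135,225,315]);r=h*np.sqrt(2)
    return np.c_[c[0]+r*np.cos(a),c[1]+r*np.sin(a),np.full(4,z)]
def model(c,yaw,ta,z0=.084):
    out=[]
    th=np.linspace(0,2*np.pi,40)[:-1]
    circ=lambda r,z:np.c_[c[0]+r*np.cos(th),c[1]+r*np.sin(th),np.full(39,z)]
    d=np.array([np.cos(ta),np.sin(ta)]);n=np.array([-d[1],d[0]])
    tab=lambda z:np.array([[*(c+d*r+n*w),z] for r,w in((.01,.004),(.023,.004),(.023,-.004),(.01,-.004))])
    out.append((1,circ(.015,z0)));out.append((2,tab(z0)))
    out.append((1,circ(.015,z0+.002)));out.append((2,tab(z0+.002)))
    b=sq(.010,.086,yaw,c);m=sq(.010,.096,yaw,c);t=sq(.0075,.100,yaw,c)
    return out,b,m,t
def render(n,c,yaw,ta,box,shift):
    x,y,w,h=box
    L=np.zeros((h*S,w*S),np.uint8);cam=C[n]["extrinsics"][:3,3]
    def draw(l,P):
        q=proj(n,P)+shift
        cv2.fillConvexPoly(L,cv2.convexHull(np.round(((q-[x,y])+.5)*S*16).astype(np.int32)),l,shift=4)
    o,b,m,t=model(c,yaw,ta)
    for l,P in o: draw(l,P)
    for k,(lo,hi,l0) in enumerate(((b,m,3),(m,t,7))):
        for i in range(4):
            j=(i+1)%4;nrm=np.cross(lo[j]-lo[i],hi[i]-lo[i])
            if nrm@(cam-lo[i])>0: draw(l0+i,[lo[i],lo[j],hi[j],hi[i]])
    draw(11,t);return L
def resid(p,i,imgs,full=False):
    yaw,ta=p[:2];tot=[];sh={"top":p[2:4],"scene":p[4:6]}
    for n in imgs:
        c=bolt(i);pc=proj(n,[[*c,.092]])[0];R=13 if n=="top" else 17
        x,y=np.round(pc).astype(int)-R;box=(x,y,2*R+1,2*R+1)
        L=render(n,c,yaw,ta,box,sh[n])
        g=imgs[n][y:y+2*R+1,x:x+2*R+1].astype(float).mean(2)
        A=np.stack([cv2.GaussianBlur(cv2.resize((L==k).astype(np.float32),(2*R+1,2*R+1),interpolation=cv2.INTER_AREA),(0,0),.5).ravel() for k in range(12)],1)
        key=(n,i)
        if key not in M:
            uu,vv=np.meshgrid(range(x,x+2*R+1),range(y,y+2*R+1))
            P=np.array([plane(n,(u,v),.084)[:2] for u,v in zip(uu.ravel(),vv.ravel())])
            r=np.linalg.norm(P-SC,axis=1);rb=np.linalg.norm(P-c,axis=1)
            near=A[:,1:].sum(1)>.02
            M[key]=near|((rb<.03)&(r>.044)&(r<.085))
        m=M[key];A=A[m];b=g.ravel()[m]
        lam=.3;pr=np.array([25,170,185]+[150]*9.__int__()) if 0 else np.array([25,165,185]+[140]*4+[160]*4+[190])
        s=np.linalg.solve(A.T@A+lam*np.eye(12),A.T@b+lam*pr)
        tot.append(b-A@s)
    return np.concatenate(tot)
M={}
from scipy.optimize import minimize
def fit(i,imgs,tab0=None):
    out=45+SY+90*i;best=[]
    for yd in range(-45,45,10):
        for td in (0,10,20):
            p0=np.array([np.radians(yd),np.radians(out-td),0,0,0,0])
            f=lambda q:np.mean(resid(q*sc,i,imgs)**2)+.5*np.sum(np.array(q[2:])**2)*0.3
            sc=np.array([.1,.1,1,1,1,1]);best.append((f(p0/sc),yd,td,p0))
    best.sort(key=lambda b:b[0]);res=[]
    for b in best[:4]:
        r=minimize(f,b[3]/sc,method="Powell",options=dict(maxiter=6,xtol=1e-2,ftol=1e-4));q=r.x*sc
        res.append((r.fun,(np.degrees(q[0])+45)%90-45,out-np.degrees(q[1]),np.round(q[2:],2)))
    res.sort(key=lambda r:r[0]);return res
E
cat > runfit.py <<'E'
from fit import *
import sys
I={n:cv2.imread(f"pics/{f}.png") for n,f in(("top",sys.argv[1]),("scene",sys.argv[2])) if f!="-"}
from multiprocessing import Pool
def go(i): return fit(i,I)
with Pool(4) as p:
    for i,r in enumerate(p.map(go,range(4))):
        for q in r[:3]: print(i,"rms2 %.1f yaw %.1f tab %.1fdeg"%q[:3],q[3])
E
time python3 runfit.py top0 scene0
```

```text
Traceback (most recent call last):
  File "runfit.py", line 1, in <module>
    from fit import *
  File "fit.py", line 46
    lam=.3;pr=np.array([25,170,185]+[150]*9.__int__()) if 0 else np.array([25,165,185]+[140]*4+[160]*4+[190])
                                           ^
SyntaxError: invalid decimal literal

real	0m0.093s
user	0m0.051s
sys	0m0.035s
```

```bash
sed -i 's/pr=np.array(\[25,170.*if 0 else /pr=/' fit.py; time python3 runfit.py top0 scene0
```

```text
0 rms2 133.5 yaw -19.2 tab 7.5deg [-0.22 -0.42  0.11 -0.03]
0 rms2 134.5 yaw -19.8 tab 7.4deg [-0.22 -0.43  0.11 -0.  ]
0 rms2 135.1 yaw -19.7 tab 7.5deg [-0.22 -0.42  0.11 -0.01]
1 rms2 117.6 yaw -27.2 tab -2.9deg [-0.09 -0.28  0.21  0.13]
1 rms2 117.7 yaw -26.9 tab -2.7deg [-0.11 -0.3   0.2   0.12]
1 rms2 117.8 yaw -26.9 tab -2.6deg [-0.1  -0.27  0.18  0.11]
2 rms2 110.8 yaw -5.1 tab 4.6deg [ 0.06 -0.37 -0.07  0.01]
2 rms2 111.2 yaw -3.8 tab 4.9deg [ 0.06 -0.37 -0.06 -0.01]
2 rms2 111.8 yaw -6.1 tab 5.5deg [ 0.05 -0.43 -0.01  0.01]
3 rms2 128.3 yaw -7.5 tab 1.4deg [-0.09 -0.48 -0.04  0.27]
3 rms2 128.6 yaw -10.5 tab 1.7deg [-0.14 -0.48 -0.02  0.29]
3 rms2 129.6 yaw -7.8 tab 1.4deg [-0.11 -0.48 -0.08  0.29]
real	0m15.155s
user	0m56.300s
sys	0m0.331s
```

```bash
python3 -c "
from h import *
print('bottle base',plane('scene',(371,318),0),plane('top',(121,159),.214))
print('mug',plane('top',(162,150),.09),'pink',plane('top',(157,234),.1))"
python3 -m crank '[[1,0.052,-0.0615,-0.004,0.052],[1,0.052,-0.0615,-0.004,0.052],[1,0.052,-0.0615,-0.004,0.052],[1,0.052,-0.0615,-0.004,0.052],[1,0.052,-0.0615,-0.004,0.052],[1,0.052,-0.0615,-0.004,0.052],[1,0.052,-0.0615,-0.004,0.052],[1,0.052,-0.0615,-0.004,0.052]]' 60; python3 -c "
from h import *
st()"
```

```text
bottle base [0.67456308 0.37801043 0.        ] [0.66369669 0.35514369 0.214     ]
mug [0.71985526 0.24145421 0.09      ] pink [0.41874043 0.2576793  0.1       ]
clock: 0.77
position: [0.4422, 0.3629, 0.2306]
ee_rot: [-0.027, -3.141, 0.001]
force: [0.1, -0.8, -0.5]
width: 1.001
t0.77 p [0.4422 0.3629 0.2306] yaw89.00 F [ 0.1 -0.8 -0.5] M [ 0.079 -0.011  0.045] w1.001 j [-0.78  0.36 -0.    1.72  0.    1.06  0.77]
```

```bash

python3 -m crank '[[1,0.051,-0.0605,-0.01,0],[1,0.051,-0.0605,-0.01,0],[1,0.051,-0.0605,-0.01,0],[1,0.051,-0.0605,-0.01,0],[1,0,0,-0.07,0],[1,0,0,-0.07,0],[1,0,0,-0.07,0],[1,0,0,-0.06,0]]' 60; python3 -c "
from h import *
st(); snap('g1','scene',(300,150,140,110),5)"
```

```text
clock: 1.43
position: [0.5226, 0.267, 0.105]
ee_rot: [-0.033, -3.14, 0.001]
force: [1.1, 0.5, 0.7]
width: 1.0
t1.43 p [0.5226 0.267  0.105 ] yaw88.81 F [1.1 0.5 0.7] M [-0.043  0.048 -0.021] w1.000 j [-0.58  0.52  0.03  1.82 -0.02  0.8   1.  ]
```

View pics/g1.png

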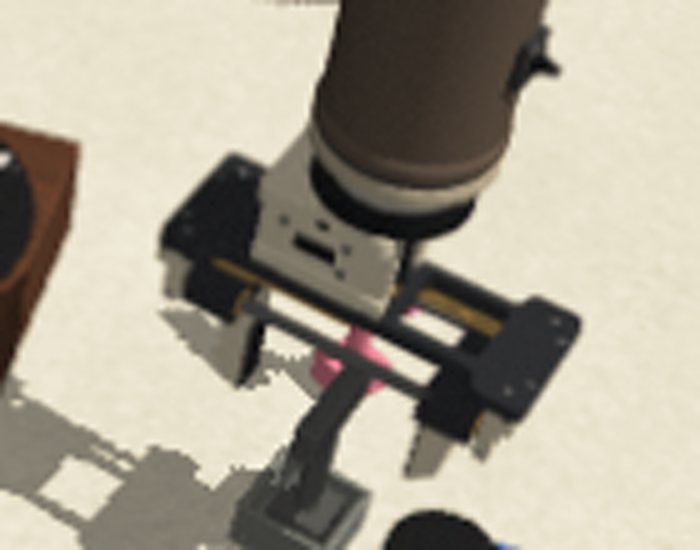

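The scene shows the bar at about (342,400) in the crop, midway between both open fingers; the pink look-alike is behind. Close.

```bash

python3 -m crank '[[1,0.003,0,-0.012,0],[0,0,0,0,0],[0,0,0,0,0],[0,0,0,0,0],[0,0,0,0,0],[0,0,0,0,0],[0,0,0,0,0],[0,0,0,0,0]]' 60; python3 -c "
from h import *
st()"
```

```text
clock: 2.15
position: [0.5244, 0.2677, 0.1026]
ee_rot: [0.032, 3.141, 0.001]
force: [0.6, 0.9, -0.3]
width: 0.542
t2.15 p [0.5244 0.2677 0.1026] yaw88.84 F [ 0.6  0.9 -0.3] M [ 0.053 -0.001  0.013] w0.542 j [-0.58  0.53  0.03  1.82 -0.02  0.8   1.  ]
```

```bash

python3 -m crank '[[0,0,0,-0.004,0],[0,0,0,0,0],[0,0,0,0,0],[0,0,0,0,0],[0,0,0,0,0],[0,0,0,0,0],[0,0,0,0,0],[0,0,0,0,0]]' 60; python3 -c "
from h import *
st()"
```

```text
clock: 2.82
position: [0.5242, 0.2676, 0.1004]
ee_rot: [-0.032, -3.141, 0.0]
force: [0.1, -0.0, -0.6]
width: 0.147
t2.82 p [0.5242 0.2676 0.1004] yaw88.84 F [ 0.1 -0.  -0.6] M [ 0.066  0.032 -0.013] w0.147 j [-0.58  0.53  0.03  1.82 -0.02  0.79  1.  ]
```

```bash

python3 -m crank '[[0,0,0,0.05,0],[0,0,0,0.08,0],[0,0,0,0.09,0],[0,0,0,0.09,-0.05],[0,-0.02,-0.095,0,-0.08],[0,-0.02,-0.095,0,-0.08],[0,-0.02,-0.095,0,-0.08],[0,-0.02,-0.095,0,-0.08]]' 60; python3 -c "
from h import *
st(); snap('g2','scene',(270,110,140,110),5);snap('g2t','top',(150,140,120,100),6)"
```

```text
clock: 3.48
position: [0.4914, 0.114, 0.2245]
ee_rot: [-0.642, -3.075, -0.0]
force: [0.2, -0.9, -2.4]
width: 0.147
t3.48 p [0.4914 0.114  0.2245] yaw66.43 F [ 0.2 -0.9 -2.4] M [-0.02  -0.046  0.03 ] w0.147 j [-0.46  0.26  0.16  1.9  -0.05  0.99  0.88]
```

View pics/g2.png

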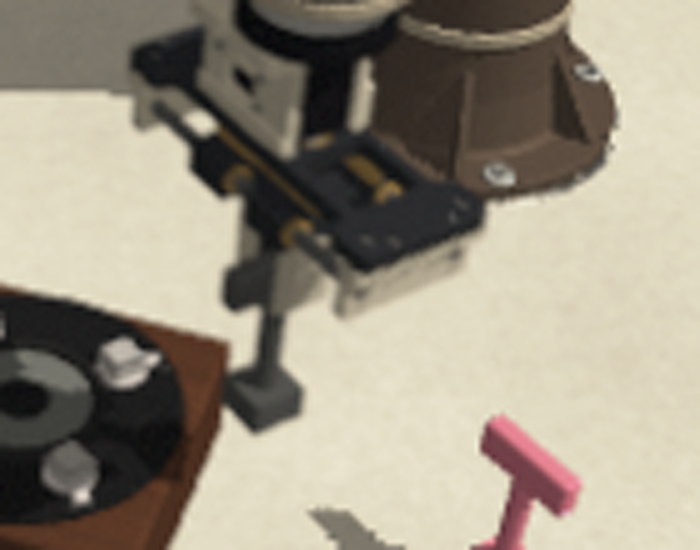

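View pics/g2t.png

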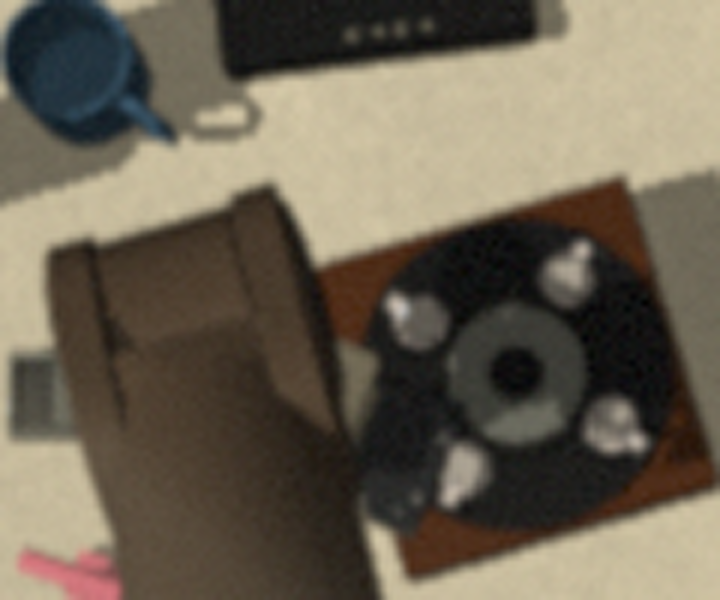

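```bash
cat >> h.py <<'E'
def keyov(name,im,s,sx=0,dz=0,k=5,box=None,dyaw=0):
    # overlay of the key as held; sx shift along bar
    p=np.array(s["position"]);b=np.radians(yaw(s)-90+dyaw);ex=np.array([np.cos(b),np.sin(b),0]);ey=np.array([-ex[1],ex[0],0])
    g=p+[0,0,.002+dz]+ex*sx
    rect=lambda hx,hy,z:[g+ex*a*hx+ey*c*hy+[0,0,z] for a,c in((1,1),(-1,1),(-1,-1),(1,-1))]
    foot=proj("scene",[g-[0,0,.096]])[0]
    if box is None: box=(int(foot[0])-45,int(foot[1])-60,90,85)
    x,y,w,h=box
    o=cv2.resize(im[y:y+h,x:x+w],None,fx=k*1.4,fy=k*1.4,interpolation=cv2.INTER_CUBIC);kk=k*1.4
    for R,c in((rect(.0155,.0155,-.096),(0,255,0)),(rect(.032,.007,.012),(0,255,255)),(rect(.032,.007,-.012),(0,255,255))):
        q=((proj("scene",R)-[x,y]+.5)*kk).astype(int);cv2.polylines(o,[q],True,c,1)
    cv2.imwrite(f"pics/{name}.png",o)
E
python3 - <<'E'
from h import *
s=arm.observe();im=arm.get_image("scene")[:,:,::-1].copy();cv2.imwrite("pics/g2full.png",im);keyov("k1",im,s)
E
```

```text
(no output)
```

View pics/k1.png

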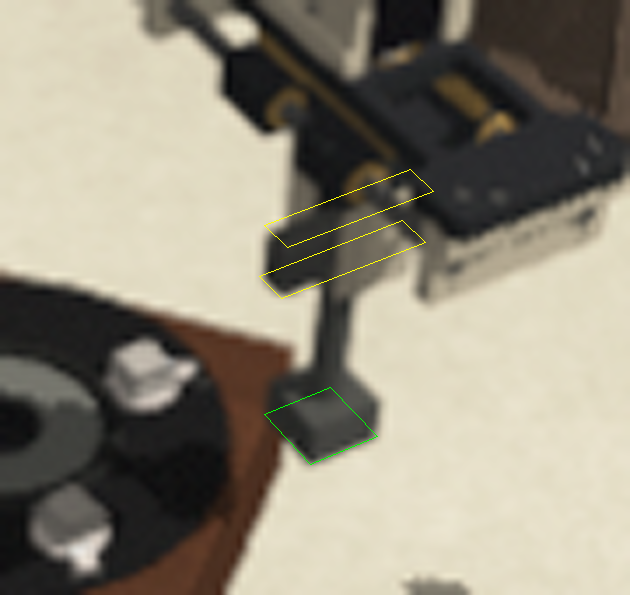

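```bash

python3 -m crank '[[0,-0.0135,-0.0625,0,-0.03],[0,-0.0135,-0.0625,0,-0.027],[0,-0.0135,-0.0625,0,0],[0,-0.0135,-0.0625,0,0],[0,0,0,-0.03,0],[0,0,0,-0.023,0],[0,0,0,0,0],[0,0,0,0,0]]' 60; cat > look.py <<'E'
from h import *
import sys
s=st();im=arm.get_image("scene")[:,:,::-1].copy();cv2.imwrite(f"pics/{sys.argv[1]}_full.png",im);keyov(sys.argv[1],im,s)
E
python3 look.py k2
```

```text
clock: 4.3
position: [0.4705, 0.017, 0.2028]
ee_rot: [-0.724, -3.055, 0.0]
force: [-0.3, -0.4, -1.8]
width: 0.143
t4.30 p [0.4705 0.017  0.2028] yaw63.35 F [-0.3 -0.4 -1.8] M [ 0.009 -0.025  0.032] w0.143 j [-0.33  0.23  0.21  2.   -0.06  0.92  1.02]
```

View pics/k2.png

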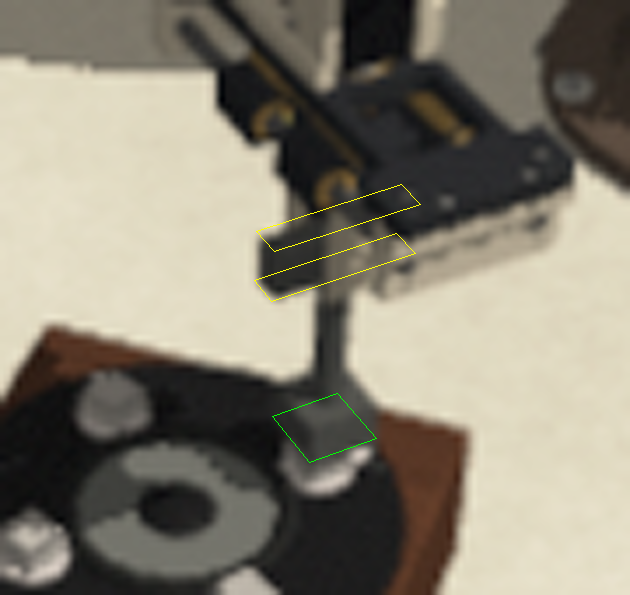

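```bash

python3 -m crank '[[0,-0.002,-0.008,0,0],[0,0,0,0,0],[0,0,0,-0.006,0],[0,0,0,-0.006,0],[0,0,0,-0.006,0],[0,0,0,-0.006,0],[0,0,0,0,0],[0,0,0,0,0]]' 60; python3 look.py k3
```

```text
clock: 5.02
position: [0.4698, 0.0124, 0.1936]
ee_rot: [-0.727, -3.056, 0.0]
force: [-0.4, 0.7, -1.4]
width: 0.149
t5.02 p [0.4698 0.0124 0.1936] yaw63.22 F [-0.4  0.7 -1.4] M [-0.028 -0.051  0.042] w0.149 j [-0.32  0.24  0.22  2.02 -0.06  0.89  1.03]
```

View pics/k3.png

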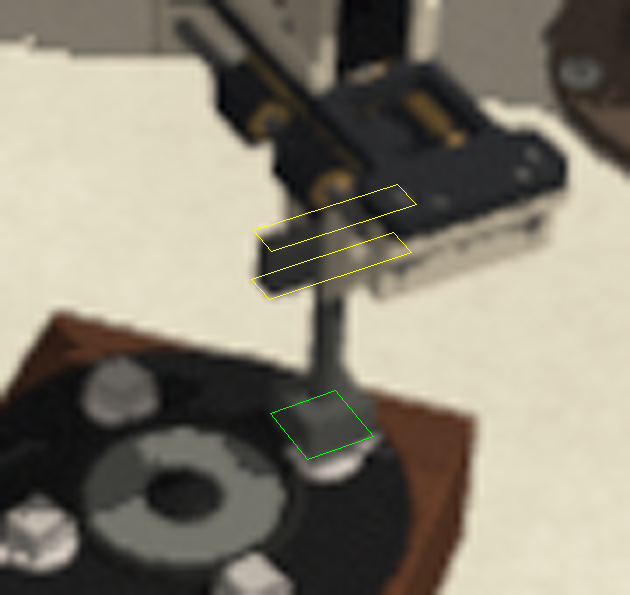

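```bash

python3 -m crank '[[0,0,0.003,-0.004,0],[0,0,0,-0.005,0],[0,0,0,-0.005,0],[0,0,0,-0.005,0],[0,0,0,-0.005,0],[0,0,0,0,0],[0,0,0,0,0],[0,0,0,0,0]]' 60; python3 look.py k4
```

```text
clock: 5.73
position: [0.47, 0.0136, 0.1841]
ee_rot: [0.728, 3.056, 0.0]
force: [0.5, -0.6, -2.2]
width: 0.148
t5.73 p [0.47   0.0136 0.1841] yaw63.22 F [ 0.5 -0.6 -2.2] M [-0.006  0.056 -0.031] w0.148 j [-0.32  0.25  0.21  2.03 -0.07  0.87  1.04]
```

View pics/k4.png

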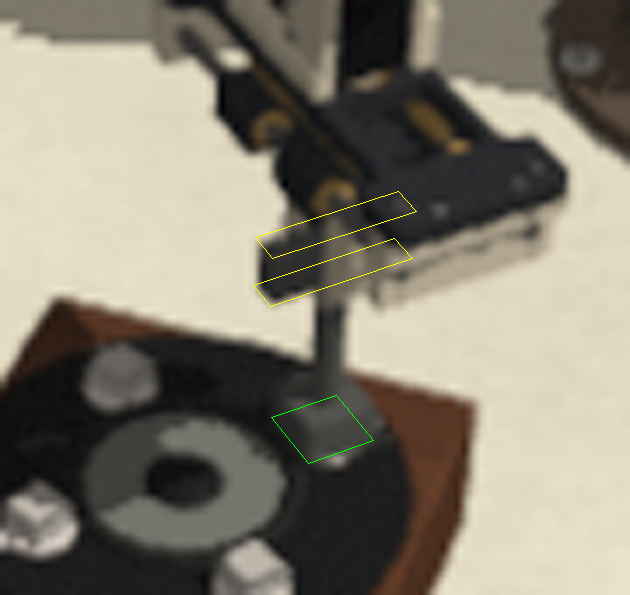

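```bash

python3 -m crank '[[0,0,0,-0.002,0],[0,0,0,-0.002,0],[0,0,0,-0.001,0],[0,0,0,-0.001,0],[0,0,0,-0.001,0],[0,0,0,0,0],[0,0,0,0,0],[0,0,0,0,0]]' 60; python3 look.py k5
```

```text
clock: 6.45
position: [0.4707, 0.0136, 0.183]
ee_rot: [0.727, 3.054, 0.002]
force: [-4.6, -0.1, 18.6]
width: 0.146
t6.45 p [0.4707 0.0136 0.183 ] yaw63.21 F [-4.6 -0.1 18.6] M [-0.204  1.464  0.007] w0.146 j [-0.32  0.25  0.21  2.03 -0.07  0.87  1.04]
```

```bash

python3 -m crank '[[0,0,0,0.003,0],[0,0,0,0,0],[0,0,0,0,-0.02],[0,0,0,0,-0.02],[0,0,0,0,-0.02],[0,0,0,0,-0.02],[0,0,0,0,-0.02],[0,0,0,0,0]]' 60; python3 look.py k6
```

```text
clock: 7.17
position: [0.4704, 0.0136, 0.1831]
ee_rot: [0.889, 3.012, 0.001]
force: [-1.8, -0.2, 9.7]
width: 0.149
t7.17 p [0.4704 0.0136 0.1831] yaw57.13 F [-1.8 -0.2  9.7] M [-0.175  0.557 -0.015] w0.149 j [-0.33  0.25  0.23  2.03 -0.08  0.87  0.94]
```

```bash

python3 -m crank '[[0,0,0,0.001,-0.02],[0,0,0,0,-0.02],[0,0,0,0,-0.0125],[0,0,0,0,-0.0125],[0,0,0,0,-0.0125],[0,0,0,0,-0.0125],[0,0,0,0,-0.0125],[0,0,0,0,-0.0125]]' 60; python3 look.py k7
```

```text
clock: 7.88
position: [0.4703, 0.0136, 0.1832]
ee_rot: [1.068, 2.954, 0.001]
force: [-0.7, 0.8, 5.6]
width: 0.153
t7.88 p [0.4703 0.0136 0.1832] yaw50.25 F [-0.7  0.8  5.6] M [-0.101  0.272  0.029] w0.153 j [-0.35  0.25  0.26  2.03 -0.08  0.87  0.83]
```

```bash

python3 -m crank '[[0,0,0,0,-0.012],[0,0,0,0,-0.012],[0,0,0,0,-0.0125],[0,0,0,0,-0.0125],[0,0,0,0,-0.0125],[0,0,0,0,-0.0125],[0,0,0,0,-0.0125],[0,0,0,0,-0.0125]]' 60; python3 look.py k8
```

```text
clock: 8.6
position: [0.4703, 0.0136, 0.1832]
ee_rot: [1.22, 2.894, 0.001]
force: [-1.6, -0.1, 5.0]
width: 0.15
t8.60 p [0.4703 0.0136 0.1832] yaw44.31 F [-1.6 -0.1  5. ] M [-0.152  0.263  0.013] w0.150 j [-0.37  0.25  0.28  2.03 -0.09  0.87  0.73]
```

```bash

python3 -m crank '[[0,0,0,0,-0.0125],[0,0,0,0,-0.0125],[0,0,0,0,-0.0125],[0,0,0,0,-0.0125],[0,0,0,0,-0.0125],[0,0,0,0,-0.0125],[0,0,0,0,-0.0125],[0,0,0,0,-0.0125]]' 60; python3 look.py k9
```

```text
clock: 9.32
position: [0.47, 0.0138, 0.1832]
ee_rot: [-1.369, -2.827, -0.001]
force: [-2.1, 0.5, 7.4]
width: 0.149
t9.32 p [0.47   0.0138 0.1832] yaw38.32 F [-2.1  0.5  7.4] M [0.094 0.736 0.133] w0.149 j [-0.39  0.25  0.3   2.04 -0.1   0.87  0.63]
```

View pics/k9.png

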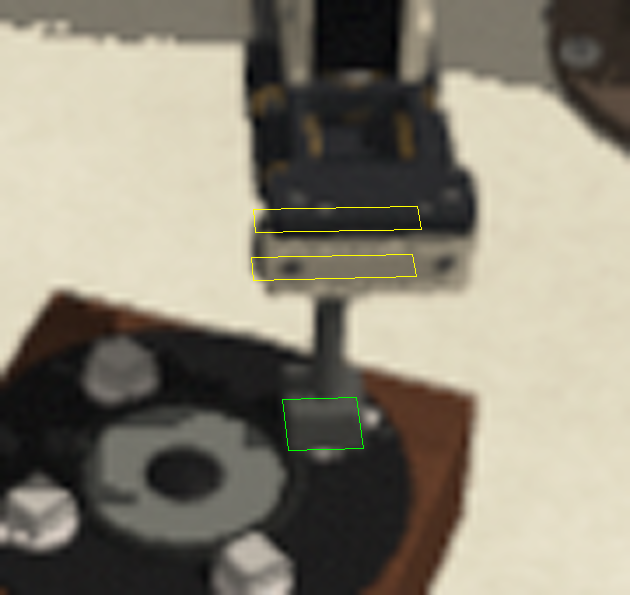

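```bash

python3 -m crank '[[0,0,0,0,-0.01],[0,0,0,0,-0.01],[0,0,0,0,-0.01],[0,0,0,0,-0.005],[0,0,0,0,0],[0,0,0,0,0],[0,0,0,0,0],[0,0,0,0,0]]' 60; python3 look.py k10
```

```text
clock: 10.03
position: [0.4698, 0.0139, 0.1832]
ee_rot: [-1.42, -2.802, -0.0]
force: [-3.4, 0.7, 7.9]
width: 0.148
t10.03 p [0.4698 0.0139 0.1832] yaw36.26 F [-3.4  0.7  7.9] M [0.216 0.807 0.122] w0.148 j [-0.39  0.25  0.3   2.04 -0.1   0.87  0.6 ]
```

View pics/k10.png

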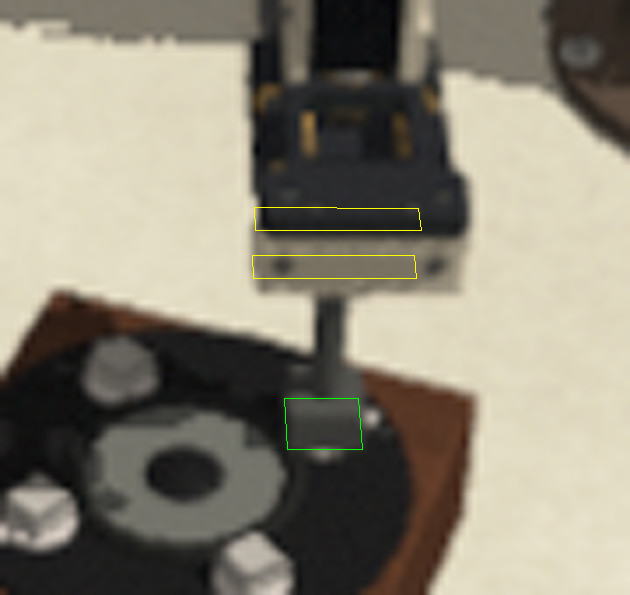

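```bash

python3 -m crank '[[0,0,0,0,-0.007],[0,0,0,0,-0.007],[0,0,0,0,-0.007],[0,0,0,0,-0.007],[0,0,0,0,-0.007],[0,0,0,0,0],[0,0,0,0,0],[0,0,0,0,0]]' 60; python3 look.py k11
```

```text
clock: 10.75
position: [0.4698, 0.0141, 0.1832]
ee_rot: [-1.47, -2.776, -0.001]
force: [-2.6, 2.3, 7.6]
width: 0.15
t10.75 p [0.4698 0.0141 0.1832] yaw34.18 F [-2.6  2.3  7.6] M [0.36  0.835 0.138] w0.150 j [-0.4   0.25  0.31  2.04 -0.1   0.87  0.57]
```

```bash
python3 - <<'E'
from h import *
r=[]
for k in ("k4","k7","k8","k9","k10","k11"):
    im=cv2.imread(f"pics/{k}_full.png");q=proj("scene",[[*bolt(1),.086]])[0].astype(int)
    c=im[q[1]-12:q[1]+14,q[0]-12:q[0]+16];r.append(cv2.resize(c,None,fx=9,fy=9,interpolation=cv2.INTER_CUBIC))
cv2.imwrite("pics/tabs.png",np.vstack([np.hstack(r[:3]),np.hstack(r[3:])]))
a=np.radians(45+SY+90)
for d in(0,10,20): print(d,(proj("scene",[[*(bolt(1)+.021*np.array([np.cos(a-np.radians(d)),np.sin(a-np.radians(d))])),.086]])[0]-q+12)*9)
E
```

```text
0 [174.09177209  97.12734808]
10 [178.39194725 104.41603129]
20 [180.81868462 112.05188723]
```

View pics/tabs.png

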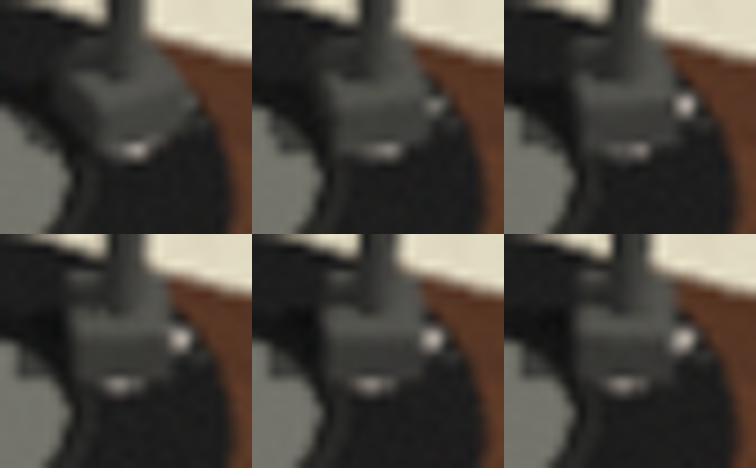

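```bash

cat > tabc.py <<'E'
from h import *
import sys
i=int(sys.argv[1]);a=np.radians(45+SY+90*i)
f=lambda d:proj("scene",[[*(bolt(i)+.0205*np.array([np.cos(a-np.radians(d)),np.sin(a-np.radians(d))])),.086]])[0]
u0=f(12);t=(f(22)-f(2))/20
print("px/deg",t)
for k in sys.argv[2:]:
    im=cv2.imread(f"pics/{k}_full.png").astype(float).mean(2)
    x,y=np.round(u0).astype(int);W=im[y-4:y+5,x-4:x+5].copy();uu,vv=np.meshgrid(range(x-4,x+5),range(y-4,y+5))
    w=np.clip(W-110,0,None);c=np.array([(w*uu).sum(),(w*vv).sum()])/w.sum()
    print(k,"centroid",np.round(c,2),"deg %.1f"%(12+(c-u0)@t/(t@t)),"sum%.0f"%w.sum())
E
python3 -m crank '[[0,0,0,0,-0.008],[0,0,0,0,-0.008],[0,0,0,0,-0.008],[0,0,0,0,-0.008],[0,0,0,0,-0.008],[0,0,0,0,0],[0,0,0,0,0],[0,0,0,0,0]]' 60; python3 look.py k12; python3 tabc.py 1 k7 k8 k9 k10 k11 k12
```

```text
clock: 11.47
position: [0.4698, 0.0141, 0.1832]
ee_rot: [-1.528, -2.744, -0.001]
force: [-2.0, 1.2, 8.2]
width: 0.149
t11.47 p [0.4698 0.0141 0.1832] yaw31.78 F [-2.   1.2  8.2] M [0.292 0.854 0.211] w0.149 j [-0.4   0.25  0.32  2.04 -0.1   0.87  0.53]
px/deg [0.03237062 0.08165211]
k7 centroid [nan nan] deg nan sum0
k8 centroid [300.73 181.12] deg 4.9 sum84
k9 centroid [300.6  181.14] deg 4.6 sum100
k10 centroid [300.6  181.15] deg 4.7 sum99
k11 centroid [300.47 181.26] deg 5.3 sum127
k12 centroid [300.38 181.43] deg 6.7 sum212tabc.py:10: RuntimeWarning: invalid value encountered in divide
  w=np.clip(W-110,0,None);c=np.array([(w*uu).sum(),(w*vv).sum()])/w.sum()
```

```bash

python3 -m crank '[[0,0,0,0,-0.02],[0,0,0,0,-0.02],[0,0,0,0,-0.02],[0,0,0,0,-0.02],[0,0,0,0,-0.02],[0,0,0,0,0],[0,0,0,0,0],[0,0,0,0,0]]' 60; python3 look.py k13; python3 tabc.py 1 k12 k13
```

```text
clock: 12.18
position: [0.4698, 0.0142, 0.1832]
ee_rot: [-1.67, -2.661, -0.001]
force: [-3.4, 0.9, 7.6]
width: 0.148
t12.18 p [0.4698 0.0142 0.1832] yaw25.78 F [-3.4  0.9  7.6] M [0.39  0.843 0.18 ] w0.148 j [-0.42  0.25  0.34  2.04 -0.11  0.87  0.43]
px/deg [0.03237062 0.08165211]
k12 centroid [300.38 181.43] deg 6.7 sum212
k13 centroid [300.38 181.67] deg 9.3 sum251
```

View pics/k13.png

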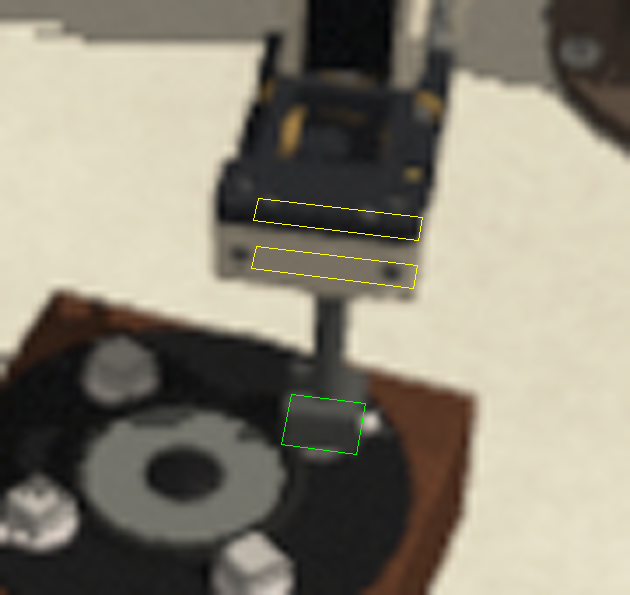

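```bash

python3 -m crank '[[0,0,0,0.035,0],[0,0,0,0.03,0],[0,0,0,0,0],[0,0.0554,-0.0321,0,-0.11],[0,0.0554,-0.0321,0,-0.11],[0,0.0554,-0.0321,0,-0.11],[0,0.0554,-0.0321,0,-0.11],[0,0.0554,-0.0321,0,-0.11]]' 60; python3 look.py k14; python3 - <<'E'
from h import *
snap('k14t','top',(190,150,100,100),6)
E
```

```text
clock: 12.9
position: [0.5813, -0.0511, 0.2078]
ee_rot: [-2.362, -2.07, 0.001]
force: [-0.3, 0.2, -2.3]
width: 0.148
t12.90 p [ 0.5813 -0.0511  0.2078] yaw-7.55 F [-0.3  0.2 -2.3] M [ 0.009  0.033 -0.002] w0.148 j [-0.35  0.42  0.49  1.75 -0.23  1.02  0.09]
```

View pics/k14.png

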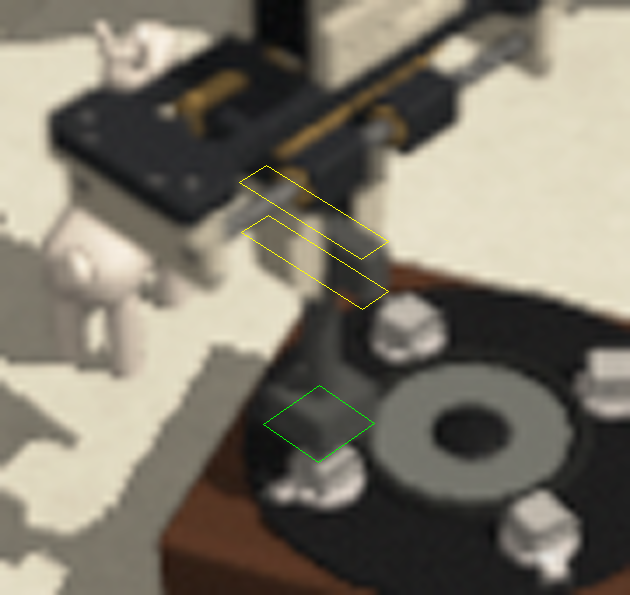

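View pics/k14t.png

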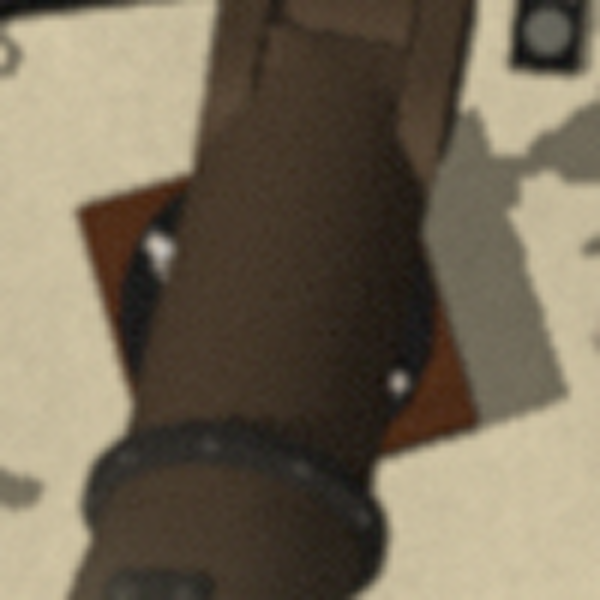

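```bash
sed -i 's/for f in(/for f in(/' runfit.py; python3 runfit.py - k14_full
```

```text
0 rms2 160.2 yaw -19.2 tab 6.7deg [ 0.    0.    0.1  -0.03]
0 rms2 163.2 yaw -20.0 tab 6.6deg [-0.   -0.    0.11 -0.06]
0 rms2 163.9 yaw -19.7 tab 6.6deg [ 0.   -0.    0.11  0.05]
1 rms2 140.6 yaw 39.0 tab 4.7deg [-0.    0.    0.09  0.18]
1 rms2 141.9 yaw 38.7 tab 4.9deg [-0.   -0.    0.09  0.19]
1 rms2 145.6 yaw 39.9 tab 5.5deg [-0.   -0.    0.09  0.13]
2 rms2 124.7 yaw -6.2 tab 5.7deg [ 0.   -0.   -0.04 -0.01]
2 rms2 124.8 yaw -5.2 tab 7.0deg [-0.   -0.   -0.09  0.02]
2 rms2 125.0 yaw -5.9 tab 5.3deg [-0.    0.   -0.01 -0.02]
3 rms2 291.5 yaw -9.5 tab -4.8deg [-0.   -0.   -0.07  0.14]
3 rms2 293.4 yaw -7.6 tab -4.5deg [-0.    0.   -0.07  0.14]
3 rms2 293.5 yaw -9.7 tab -4.9deg [0.   0.   0.04 0.14]
```

```bash
python3 runfit.py - scene0
```

```text
0 rms2 149.0 yaw -19.2 tab 6.6deg [-0.   -0.    0.1  -0.04]
0 rms2 151.4 yaw -20.1 tab 6.7deg [-0.    0.    0.11 -0.05]
0 rms2 151.6 yaw -19.5 tab 6.5deg [-0.   -0.    0.1  -0.02]
1 rms2 140.5 yaw -27.1 tab -1.8deg [ 0.   -0.    0.19  0.13]
1 rms2 141.4 yaw -28.4 tab -1.3deg [-0.   -0.    0.18  0.07]
1 rms2 142.7 yaw -25.8 tab -1.1deg [ 0.   -0.    0.22  0.06]
2 rms2 111.4 yaw -5.2 tab 5.1deg [ 0.    0.   -0.08  0.02]
2 rms2 112.0 yaw -5.2 tab 6.0deg [-0.   -0.   -0.08  0.01]
2 rms2 112.5 yaw -5.6 tab 4.7deg [ 0.    0.   -0.04 -0.  ]
3 rms2 151.7 yaw -9.6 tab 1.3deg [-0.   -0.   -0.08  0.27]
3 rms2 151.9 yaw -10.6 tab 1.5deg [-0.    0.   -0.02  0.28]
3 rms2 153.3 yaw -5.7 tab 1.6deg [ 0.   -0.   -0.06  0.29]
```

```bash
cp pics/scene0.png pics/s0_full.png; python3 tabc.py 1 s0 k14 k13; python3 - <<'E'
from h import *
r=[]
for k in ("s0","k14","k13"):
    im=cv2.imread(f"pics/{k}_full.png");o=ortho("scene",im,bolt(1),.03,.086,250)
    a=np.radians(45+SY+90)
    for d in(0,5,10,15):
        e=np.array([np.cos(a-np.radians(d)),np.sin(a-np.radians(d))]);f=lambda r:(int(125-e[1]*r/.03*125),int(125-e[0]*r/.03*125));cv2.line(o,f(.0245),f(.03),(0,255-d*15,d*15),1)
    r.append(o)
cv2.imwrite("pics/t1.png",np.hstack(r))
E
```

```text
px/deg [0.03237062 0.08165211]
s0 centroid [298.38 182.54] deg 10.0 sum812
k14 centroid [298.56 182.26] deg 7.9 sum1228
k13 centroid [300.38 181.67] deg 9.3 sum251
```

View pics/t1.png

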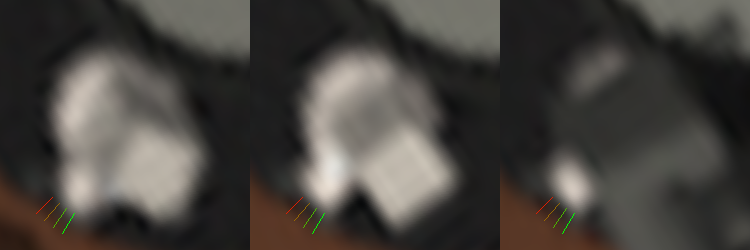

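```bash
cat > scan.py <<'E'
from fit import *
import sys
i=int(sys.argv[1]);out=45+SY+90*i
for k in sys.argv[2:]:
    I={"scene":cv2.imread(f"pics/{k}_full.png")}
    r=fit(i,I)[0];yw=np.radians(r[1]);sh=r[3]
    ds=np.arange(-10,36,2);v=[np.mean(resid(np.r_[yw,np.radians(out-d),sh],i,I)**2) for d in ds]
    j=int(np.clip(np.argmin(v),1,len(v)-2));p=np.polyfit(ds[j-1:j+2],v[j-1:j+2],2)
    print(k,"yaw%.1f"%r[1],"tab min %.1f"%(-p[1]/2/p[0]),dict(zip(ds.tolist(),np.round(v).astype(int).tolist())))
E
python3 scan.py 1 s0 k14
```

```text
s0 yaw-27.1 tab min -2.2 {-10: 247, -8: 206, -6: 169, -4: 147, -2: 142, 0: 151, 2: 170, 4: 198, 6: 234, 8: 271, 10: 317, 12: 362, 14: 405, 16: 447, 18: 484, 20: 507, 22: 533, 24: 549, 26: 561, 28: 574, 30: 584, 32: 588, 34: 591}
k14 yaw39.0 tab min 4.7 {-10: 604, -8: 508, -6: 421, -4: 338, -2: 270, 0: 207, 2: 167, 4: 145, 6: 149, 8: 172, 10: 214, 12: 272, 14: 331, 16: 414, 18: 484, 20: 547, 22: 608, 24: 666, 26: 733, 28: 791, 30: 844, 32: 868, 34: 890}
```

```bash

python3 -m crank '[[0,0,0,0,0],[0,0,0,-0.009,0],[0,0,0,-0.009,0],[0,0,0,-0.009,0],[0,0,0,-0.009,0],[0,0,0,-0.007,0],[0,0,0,-0.005,0],[0,0,0,0,0]]' 60; python3 look.py k15; python3 scan.py 3 s0
```

```text
clock: 13.67
position: [0.5805, -0.0502, 0.1893]
ee_rot: [-2.356, -2.077, 0.0]
force: [-0.2, 0.3, -2.5]
width: 0.151
t13.67 p [ 0.5805 -0.0502  0.1893] yaw-7.20 F [-0.2  0.3 -2.5] M [ 0.261  0.014 -0.013] w0.151 j [-0.35  0.44  0.48  1.78 -0.24  0.98  0.1 ]
s0 yaw-9.6 tab min 0.8 {-10: 366, -8: 310, -6: 243, -4: 197, -2: 173, 0: 153, 2: 156, 4: 176, 6: 211, 8: 256, 10: 308, 12: 369, 14: 431, 16: 496, 18: 555, 20: 600, 22: 631, 24: 675, 26: 692, 28: 712, 30: 723, 32: 726, 34: 726}
```

View pics/k15.png

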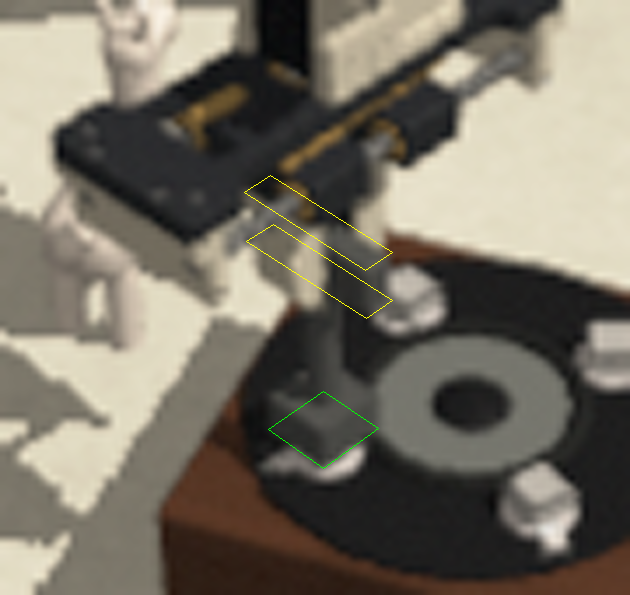

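```bash

python3 -m crank '[[0,0,0,-0.003,0],[0,0,0,-0.003,0],[0,0,0,-0.003,0],[0,0,0,-0.003,0],[0,0,0,0,0],[0,0,0,0,0],[0,0,0,0,0],[0,0,0,0,0]]' 60; python3 look.py k16
```

```text
clock: 14.38
position: [0.5807, -0.0505, 0.1849]
ee_rot: [-2.357, -2.077, 0.0]
force: [0.7, 3.2, -4.0]
width: 0.149
t14.38 p [ 0.5807 -0.0505  0.1849] yaw-7.21 F [ 0.7  3.2 -4. ] M [ 0.574 -0.174  0.004] w0.149 j [-0.34  0.44  0.48  1.78 -0.24  0.97  0.1 ]
```

```bash

python3 -m crank '[[0,0,0.001,-0.002,0],[0,0,0,-0.002,0],[0,0,0,-0.0015,0],[0,0,0,0,0],[0,0,0,0,0],[0,0,0,0,-0.02],[0,0,0,0,-0.02],[0,0,0,0,-0.02]]' 60; python3 look.py k17
```

```text
clock: 15.1
position: [0.581, -0.0503, 0.1833]
ee_rot: [2.422, 2.0, 0.001]
force: [-2.2, 1.9, 6.8]
width: 0.148
t15.10 p [ 0.581  -0.0503  0.1833] yaw-10.92 F [-2.2  1.9  6.8] M [ 0.49   0.583 -0.003] w0.148 j [-0.35  0.45  0.49  1.78 -0.25  0.97  0.05]
```

```bash

python3 -m crank '[[0,0,0,0,-0.03],[0,0,0,0,-0.03],[0,0,0,0,-0.03],[0,0,0,0,-0.03],[0,0,0,0,-0.03],[0,0,0,0,-0.03],[0,0,0,0,-0.03],[0,0,0,0,-0.03]]' 60; python3 look.py k18
python3 -m crank '[[0,0,0,0,-0.015],[0,0,0,0,-0.015],[0,0,0,0,-0.015],[0,0,0,0,-0.0125],[0,0,0,0,-0.0125],[0,0,0,0,-0.0125],[0,0,0,0,-0.0125],[0,0,0,0,-0.0125]]' 60; python3 look.py k19
```

```text
clock: 15.82
position: [0.5809, -0.0503, 0.1833]
ee_rot: [2.655, 1.68, 0.001]
force: [-2.1, 0.6, 5.9]
width: 0.149
t15.82 p [ 0.5809 -0.0503  0.1833] yaw-25.35 F [-2.1  0.6  5.9] M [0.505 0.617 0.04 ] w0.149 j [-0.4   0.46  0.56  1.79 -0.29  0.98 -0.17]
clock: 16.53
position: [0.5811, -0.0499, 0.1833]
ee_rot: [2.744, 1.53, 0.002]
force: [-0.5, 3.4, 5.6]
width: 0.149
t16.53 p [ 0.5811 -0.0499  0.1833] yaw-31.72 F [-0.5  3.4  5.6] M [0.835 0.404 0.048] w0.149 j [-0.42  0.46  0.59  1.79 -0.3   0.98 -0.26]
```

View pics/k19.png

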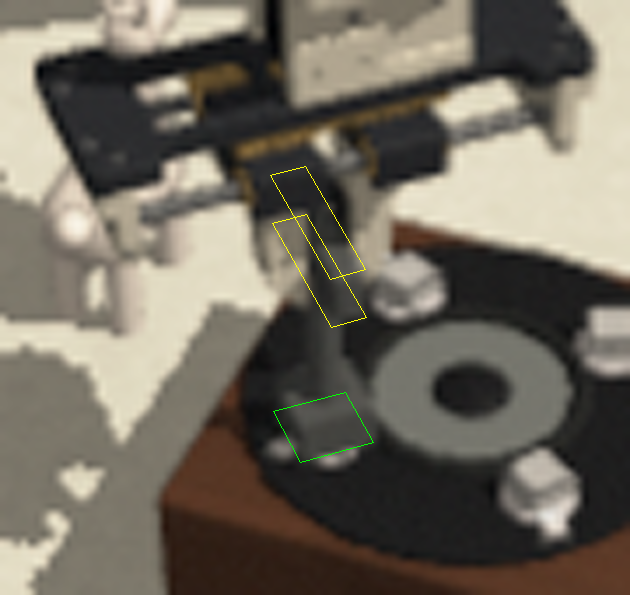

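```bash

python3 -m crank '[[0,0,0,0,-0.0125],[0,0,0,0,-0.0125],[0,0,0,0,-0.0125],[0,0,0,0,-0.0125],[0,0,0,0,-0.0125],[0,0,0,0,-0.0125],[0,0,0,0,0],[0,0,0,0,0]]' 60; python3 look.py k20

```

```text
clock: 17.25
position: [0.5813, -0.0496, 0.1833]
ee_rot: [-2.801, -1.422, -0.002]
force: [-0.9, 3.3, 6.1]
width: 0.15
t17.25 p [ 0.5813 -0.0496  0.1833] yaw-36.18 F [-0.9  3.3  6.1] M [1.012 0.232 0.081] w0.150 j [-0.43  0.47  0.61  1.79 -0.32  0.98 -0.33]
```

```bash

python3 -m crank '[[0,0,0,0,-0.01],[0,0,0,0,-0.01],[0,0,0,0,-0.01],[0,0,0,0,-0.01],[0,0,0,0,-0.01],[0,0,0,0,-0.01],[0,0,0,0,0],[0,0,0,0,0]]' 60; python3 look.py k21; python3 tabc.py 3 k18 k19 k20 k21

```

```text
clock: 17.97
position: [0.5815, -0.0495, 0.1833]
ee_rot: [-2.844, -1.334, -0.003]
force: [-0.0, 3.9, 5.7]
width: 0.148
t17.97 p [ 0.5815 -0.0495  0.1833] yaw-39.76 F [-0.   3.9  5.7] M [1.137 0.023 0.143] w0.148 j [-0.44  0.47  0.62  1.79 -0.33  0.98 -0.38]
px/deg [-0.0213098 -0.0878801]
k18 centroid [247. 198.] deg -10.2 sum8
k19 centroid [247. 198.] deg -10.2 sum10
k20 centroid [247. 198.] deg -10.2 sum8
k21 centroid [247. 198.] deg -10.2 sum4
```

```bash
sed -i 's/W-110/W-70/' tabc.py
python3 -m crank '[[0,0.001,0.002,0,-0.007],[0,0,0,0,-0.007],[0,0,0,0,-0.007],[0,0,0,0,-0.007],[0,0,0,0,-0.007],[0,0,0,0,0],[0,0,0,0,0],[0,0,0,0,0]]' 60; python3 look.py k22; python3 tabc.py 3 s0 k16 k18 k19 k20 k21 k22
python3 - <<'E'
from h import *
r=[]
for k in ("k16","k18","k20","k22"):
    im=cv2.imread(f"pics/{k}_full.png");o=ortho("scene",im,bolt(3),.03,.086,200)
    a=np.radians(45+SY+270)
    for d in(0,5,10,15):
        e=np.array([np.cos(a-np.radians(d)),np.sin(a-np.radians(d))]);f=lambda r:(int(100-e[1]*r/.03*100),int(100-e[0]*r/.03*100));cv2.line(o,f(.0245),f(.03),(0,255-d*15,d*15),1)
    r.append(o)
cv2.imwrite("pics/t3.png",np.hstack(r))
E
```

```text
clock: 18.68
position: [0.5816, -0.0493, 0.1833]
ee_rot: [2.868, 1.281, 0.002]
force: [-0.6, 2.9, 5.3]
width: 0.144
t18.68 p [ 0.5816 -0.0493  0.1833] yaw-41.88 F [-0.6  2.9  5.3] M [0.716 0.25  0.175] w0.144 j [-0.45  0.47  0.63  1.79 -0.33  0.98 -0.41]
px/deg [-0.0213098 -0.0878801]
s0 centroid [248.01 196.57] deg 2.5 sum1579
k16 centroid [247.49 197.52] deg -6.3 sum330
k18 centroid [247.4 196.9] deg 0.6 sum268
k19 centroid [247.48 196.6 ] deg 3.6 sum273
k20 centroid [247.44 196.59] deg 3.8 sum264
k21 centroid [247.5  196.37] deg 6.0 sum255
k22 centroid [247.44 196.24] deg 7.6 sum252
```

View pics/t3.png

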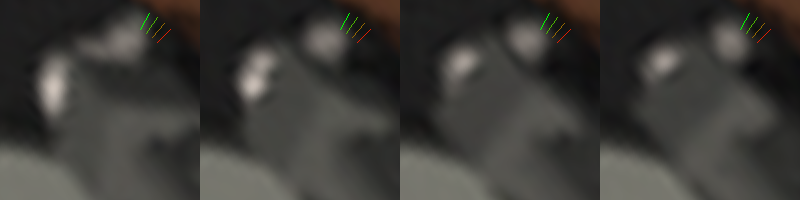

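```bash

python3 -m crank '[[0,0,0.001,0,-0.017],[0,0,0,0,-0.017],[0,0,0,0,-0.017],[0,0,0,0,-0.017],[0,0,0,0,-0.017],[0,0,0,0,0],[0,0,0,0,0],[0,0,0,0,0]]' 60; python3 look.py k23; python3 tabc.py 3  k20 k21 k22 k23
```

```text
clock: 19.4
position: [0.5817, -0.0492, 0.1833]
ee_rot: [2.922, 1.151, 0.002]
force: [-0.6, 1.5, 5.8]
width: 0.152
t19.40 p [ 0.5817 -0.0492  0.1833] yaw-47.00 F [-0.6  1.5  5.8] M [0.509 0.232 0.204] w0.152 j [-0.47  0.48  0.66  1.79 -0.34  0.99 -0.49]
px/deg [-0.0213098 -0.0878801]
k20 centroid [247.44 196.59] deg 3.8 sum264
k21 centroid [247.5  196.37] deg 6.0 sum255
k22 centroid [247.44 196.24] deg 7.6 sum252
k23 centroid [247.18 195.74] deg 13.7 sum239
```

```bash

python3 -m crank '[[0,0,0,0.035,0],[0,0,0,0.03,0],[0,0,0,0,0],[0,-0.0563,0.0316,0,0],[0,-0.0563,0.0316,0,0],[0,-0.0563,0.0316,0,-0.03],[0,-0.0563,0.0316,0,0],[0,-0.0563,0.0316,0,0]]' 60; python3 look.py k24; python3 scan.py 3 k24; python3 scan.py 0 k24; python3 scan.py 2 k24
```

```text
clock: 20.12
position: [0.4671, 0.0142, 0.2082]
ee_rot: [2.941, 1.105, -0.001]
force: [0.9, 0.4, -1.3]
width: 0.153
t20.12 p [0.4671 0.0142 0.2082] yaw-48.82 F [ 0.9  0.4 -1.3] M [-0.042  0.129 -0.07 ] w0.153 j [-0.73  0.24  0.72  2.03 -0.2   0.93 -0.76]
k24 yaw-36.1 tab min 10.2 {-10: 675, -8: 632, -6: 564, -4: 504, -2: 456, 0: 388, 2: 339, 4: 276, 6: 235, 8: 208, 10: 195, 12: 203, 14: 233, 16: 277, 18: 332, 20: 391, 22: 439, 24: 516, 26: 555, 28: 612, 30: 665, 32: 699, 34: 727}
k24 yaw-19.0 tab min 6.8 {-10: 719, -8: 644, -6: 565, -4: 479, -2: 391, 0: 319, 2: 246, 4: 185, 6: 158, 8: 161, 10: 186, 12: 242, 14: 323, 16: 400, 18: 470, 20: 556, 22: 651, 24: 716, 26: 758, 28: 798, 30: 839, 32: 853, 34: 854}
k24 yaw-7.0 tab min 12.6 {-10: 54, -8: 53, -6: 53, -4: 52, -2: 51, 0: 51, 2: 50, 4: 49, 6: 48, 8: 47, 10: 45, 12: 43, 14: 44, 16: 46, 18: 48, 20: 48, 22: 48, 24: 49, 26: 49, 28: 50, 30: 51, 32: 53, 34: 55}
```

View pics/k24.png

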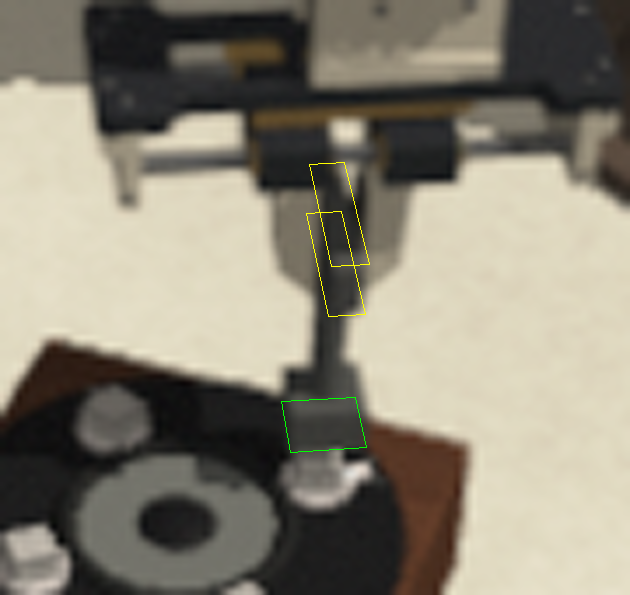

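```bash

python3 -m crank '[[0,0.002,0,0,0],[0,0,0,-0.009,0],[0,0,0,-0.009,0],[0,0,0,-0.009,0],[0,0,0,-0.009,0],[0,0,0,-0.009,0],[0,0,0,-0.005,0],[0,0,0,0,0]]' 60; python3 look.py k25
```

```text
clock: 20.83
position: [0.4696, 0.014, 0.1882]
ee_rot: [2.94, 1.105, -0.0]
force: [0.7, 0.4, -3.7]
width: 0.147
t20.83 p [0.4696 0.014  0.1882] yaw-48.79 F [ 0.7  0.4 -3.7] M [ 0.154 -0.214 -0.042] w0.147 j [-0.71  0.28  0.71  2.05 -0.23  0.89 -0.73]
```

View pics/k25.png

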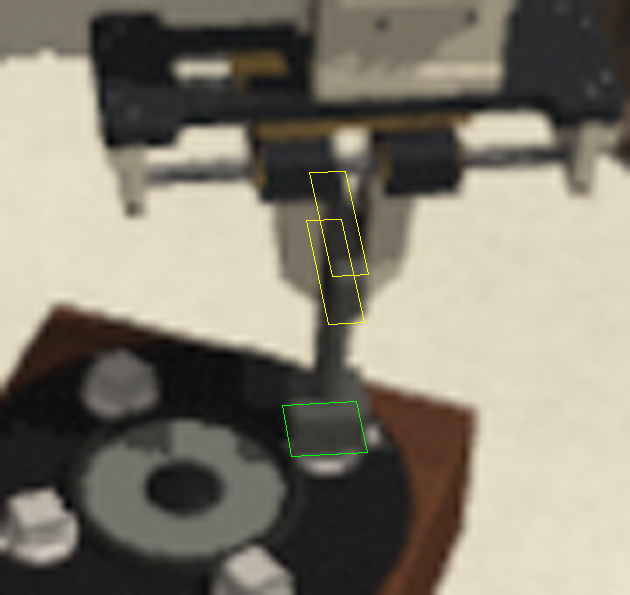

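Going in well; seat gently (cmd about 6 mm more).

```bash

python3 -m crank '[[0,0,0,-0.003,0],[0,0,0,-0.003,0],[0,0,0,-0.003,0],[0,0,0,-0.003,0],[0,0,0,-0.002,0],[0,0,0,0,-0.02],[0,0,0,0,-0.02],[0,0,0,0,0]]' 60; python3 look.py k26
```

```text
clock: 21.55
position: [0.4695, 0.0142, 0.1833]
ee_rot: [2.964, 1.041, 0.0]
force: [0.1, 0.2, 2.3]
width: 0.147
t21.55 p [0.4695 0.0142 0.1833] yaw-51.29 F [0.1 0.2 2.3] M [ 0.097  0.115 -0.002] w0.147 j [-0.71  0.29  0.71  2.06 -0.24  0.88 -0.76]
```

```bash

python3 -m crank '[[0,0,0,-0.001,-0.05],[0,0,0,0,-0.05],[0,0,0,0,-0.05],[0,0,0,0,-0.05],[0,0,0,0,-0.04],[0,0,0,0,-0.04],[0,0,0,0,-0.02],[0,0,0,0,0]]' 60; python3 look.py k27; python3 tabc.py 1 k27
```

```text
clock: 22.27
position: [0.4704, 0.0142, 0.1832]
ee_rot: [3.089, 0.568, 0.003]
force: [3.0, 0.1, 4.8]
width: 0.145
t22.27 p [0.4704 0.0142 0.1832] yaw-69.18 F [3.  0.1 4.8] M [ 0.119 -0.737  0.206] w0.145 j [-0.77  0.3   0.79  2.06 -0.28  0.88 -1.03]
px/deg [0.03237062 0.08165211]
k27 centroid [300.01 181.75] deg 8.5 sum696
```

View pics/k27.png

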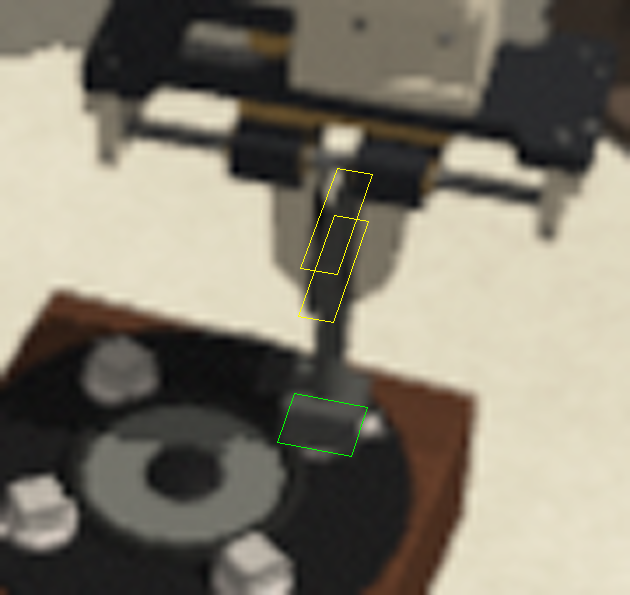

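```bash

python3 -m crank '[[0,0.001,0,0,-0.0285],[0,0,0,0,-0.0285],[0,0,0,0,-0.0285],[0,0,0,0,-0.0285],[0,0,0,0,-0.0285],[0,0,0,0,-0.0285],[0,0,0,0,0],[0,0,0,0,0]]' 60; python3 look.py k28; python3 tabc.py 1 k27 k28
```

```text
clock: 22.98
position: [0.4706, 0.0141, 0.1832]
ee_rot: [3.128, 0.291, 0.003]
force: [3.6, 0.1, 6.4]
width: 0.149
t22.98 p [0.4706 0.0141 0.1832] yaw-79.36 F [3.6 0.1 6.4] M [ 0.055 -0.576  0.223] w0.149 j [-0.8   0.31  0.84  2.06 -0.3   0.89 -1.18]
px/deg [0.03237062 0.08165211]
k27 centroid [300.01 181.75] deg 8.5 sum696
k28 centroid [300.18 182.54] deg 17.6 sum844
```

```bash

python3 -m crank '[[0,0,0,0.035,0],[0,0,0,0.03,0],[0,0,0,0,0.108],[0,0.0554,-0.0317,0,0.108],[0,0.0554,-0.0317,0,0.108],[0,0.0554,-0.0317,0,0.108],[0,0.0554,-0.0317,0,0.108],[0,0.0554,-0.0317,0,0.108]]' 60; python3 look.py k29; python3 scan.py 1 k29
```

```text
clock: 23.7
position: [0.58, -0.0497, 0.2075]
ee_rot: [-2.847, -1.323, 0.005]
force: [1.2, -0.6, -1.0]
width: 0.151
t23.70 p [ 0.58   -0.0497  0.2075] yaw-40.17 F [ 1.2 -0.6 -1. ] M [-0.067  0.101 -0.011] w0.151 j [-0.46  0.45  0.65  1.76 -0.31  1.04 -0.4 ]
k29 yaw21.2 tab min 20.3 {-10: 885, -8: 881, -6: 865, -4: 846, -2: 809, 0: 757, 2: 696, 4: 632, 6: 564, 8: 484, 10: 407, 12: 330, 14: 260, 16: 199, 18: 160, 20: 146, 22: 153, 24: 179, 26: 232, 28: 287, 30: 365, 32: 443, 34: 510}
```

View pics/k29.png

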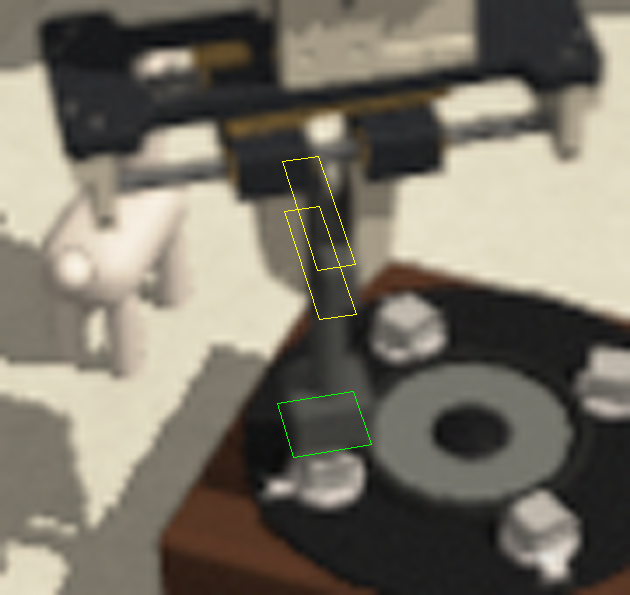

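```bash

python3 -m crank '[[0,0.002,0.001,0,0],[0,0,0,-0.009,0],[0,0,0,-0.009,0],[0,0,0,-0.009,0],[0,0,0,-0.009,0],[0,0,0,-0.009,0],[0,0,0,-0.005,0],[0,0,0,0,0]]' 60; python3 look.py k30
```

```text
clock: 24.42
position: [0.5811, -0.0485, 0.1883]
ee_rot: [-2.853, -1.314, 0.001]
force: [0.5, 0.2, -2.0]
width: 0.15
t24.42 p [ 0.5811 -0.0485  0.1883] yaw-40.54 F [ 0.5  0.2 -2. ] M [-0.108  0.033  0.053] w0.150 j [-0.46  0.47  0.64  1.79 -0.33  1.   -0.4 ]
```

```bash

python3 -m crank '[[0,0,0,-0.003,0],[0,0,0,-0.003,0],[0,0,0,-0.003,0],[0,0,0,-0.003,0],[0,0,0,-0.002,0],[0,0,0,0,-0.02],[0,0,0,0,-0.02],[0,0,0,0,0]]' 60; python3 look.py k31
```

```text
clock: 25.13
position: [0.5815, -0.0488, 0.1834]
ee_rot: [2.882, 1.251, 0.001]
force: [-1.2, -0.4, 1.6]
width: 0.147
t25.13 p [ 0.5815 -0.0488  0.1834] yaw-43.07 F [-1.2 -0.4  1.6] M [-0.025  0.306 -0.034] w0.147 j [-0.46  0.48  0.65  1.79 -0.34  0.99 -0.43]
```

```bash

python3 -m crank '[[0,0,0,-0.001,-0.04],[0,0,0,0,-0.04],[0,0,0,0,-0.04],[0,0,0,0,-0.04],[0,0,0,0,-0.04],[0,0,0,0,-0.04],[0,0,0,0,-0.033],[0,0,0,0,0]]' 60; python3 look.py k32; python3 tabc.py 3 k23 k32
```

```text
clock: 25.85
position: [0.582, -0.0489, 0.1833]
ee_rot: [3.029, 0.829, 0.002]
force: [-0.6, 0.1, 3.9]
width: 0.148
t25.85 p [ 0.582  -0.0489  0.1833] yaw-59.40 F [-0.6  0.1  3.9] M [-0.079  0.196  0.206] w0.148 j [-0.51  0.49  0.73  1.79 -0.38  1.   -0.67]
px/deg [-0.0213098 -0.0878801]
k23 centroid [247.18 195.74] deg 13.7 sum239
k32 centroid [247.04 194.84] deg 23.7 sum145
```

```bash

python3 -m crank '[[0,0,0,0.035,0],[0,0,0,0.03,0],[0,0,0,0,0.1],[0,-0.0207,0.0723,0,0.1],[0,-0.0207,0.0723,0,0.1],[0,-0.0207,0.0723,0,0.1],[0,0,0,0,0.1],[0,0,0,0,0.1]]' 60; python3 look.py k33; python3 scan.py 3 k33; python3 scan.py 2 k33
```

```text
clock: 26.57
position: [0.5556, 0.0408, 0.2088]
ee_rot: [-2.615, -1.739, 0.0]
force: [0.0, -1.3, -2.8]
width: 0.15
t26.57 p [0.5556 0.0408 0.2088] yaw-22.73 F [ 0.  -1.3 -2.8] M [-0.177  0.106  0.007] w0.150 j [-0.59  0.39  0.58  1.82 -0.25  1.01 -0.31]
k33 yaw43.5 tab min 20.9 {-10: 267, -8: 260, -6: 250, -4: 241, -2: 226, 0: 209, 2: 189, 4: 166, 6: 142, 8: 122, 10: 100, 12: 79, 14: 59, 16: 46, 18: 40, 20: 34, 22: 34, 24: 40, 26: 54, 28: 74, 30: 97, 32: 118, 34: 141}
k33 yaw-12.6 tab min -6.4 {-10: 514, -8: 510, -6: 509, -4: 511, -2: 511, 0: 512, 2: 514, 4: 517, 6: 523, 8: 524, 10: 524, 12: 525, 14: 530, 16: 531, 18: 529, 20: 529, 22: 528, 24: 528, 26: 525, 28: 519, 30: 516, 32: 510, 34: 515}
```

View pics/k33.png

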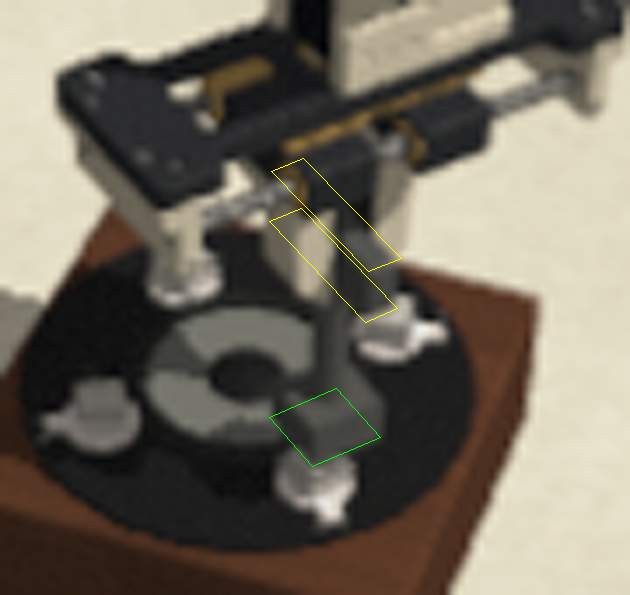

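```bash

python3 -m crank '[[0,0,0,0,0],[0,0,0,-0.005,0],[0,0,0,-0.009,0],[0,0,0,-0.009,0],[0,0,0,-0.009,0],[0,0,0,-0.009,0],[0,0,0,-0.005,0],[0,0,0,0,0]]' 60; python3 look.py k34
```

```text
clock: 27.28
position: [0.5565, 0.0381, 0.1898]
ee_rot: [-2.625, -1.726, 0.0]
force: [1.5, 1.6, -3.0]
width: 0.148
t27.28 p [0.5565 0.0381 0.1898] yaw-23.34 F [ 1.5  1.6 -3. ] M [ 0.149 -0.243  0.027] w0.148 j [-0.58  0.41  0.57  1.84 -0.27  0.96 -0.3 ]
```

View pics/k34.png

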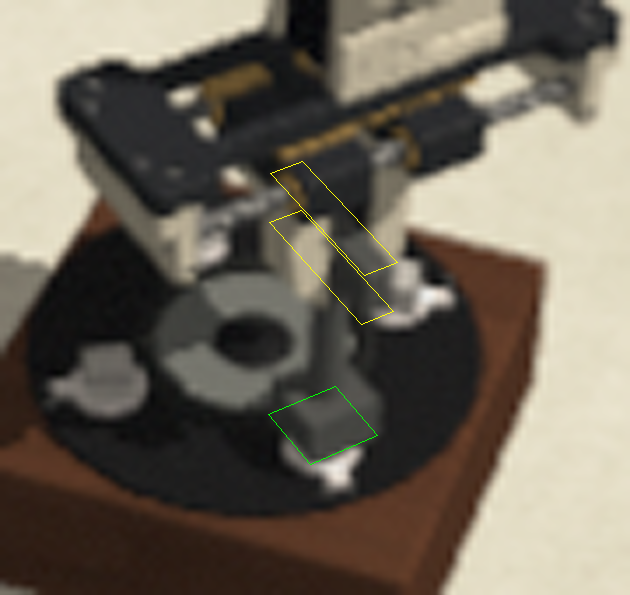

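```bash

python3 -m crank '[[0,0.001,0.001,-0.004,0],[0,0,0,-0.004,0],[0,0,0,-0.004,0],[0,0,0,-0.003,0],[0,0,0,-0.002,0],[0,0,0,-0.001,0],[0,0,0,0,0],[0,0,0,0,0]]' 60; python3 look.py k35
```

```text
clock: 28.0
position: [0.557, 0.0383, 0.1833]
ee_rot: [2.625, 1.726, 0.0]
force: [-0.1, 1.3, 1.7]
width: 0.15
t28.00 p [0.557  0.0383 0.1833] yaw-23.33 F [-0.1  1.3  1.7] M [-0.006  0.229 -0.006] w0.150 j [-0.58  0.42  0.57  1.85 -0.27  0.95 -0.3 ]
```

Seated at 0.1833 like before. Turn to about −36 and check the torque.

```bash

python3 -m crank '[[0,0,0,-0.001,-0.03],[0,0,0,0,-0.03],[0,0,0,0,-0.03],[0,0,0,0,-0.03],[0,0,0,0,-0.03],[0,0,0,0,-0.03],[0,0,0,0,-0.02],[0,0,0,0,0]]' 60; python3 look.py k36;python3 tabc.py 0 k35 k36
```

```text
clock: 28.72
position: [0.5576, 0.0385, 0.1833]
ee_rot: [2.791, 1.441, 0.002]
force: [-0.3, 0.9, 4.9]
width: 0.149
t28.72 p [0.5576 0.0385 0.1833] yaw-35.37 F [-0.3  0.9  4.9] M [ 0.107 -0.076  0.188] w0.149 j [-0.61  0.43  0.62  1.85 -0.3   0.95 -0.48]
px/deg [-0.12756137  0.01911458]
k35 centroid [285.9  208.33] deg 6.3 sum1331
k36 centroid [285.12 208.55] deg 12.5 sum1141
```

View pics/k36.png

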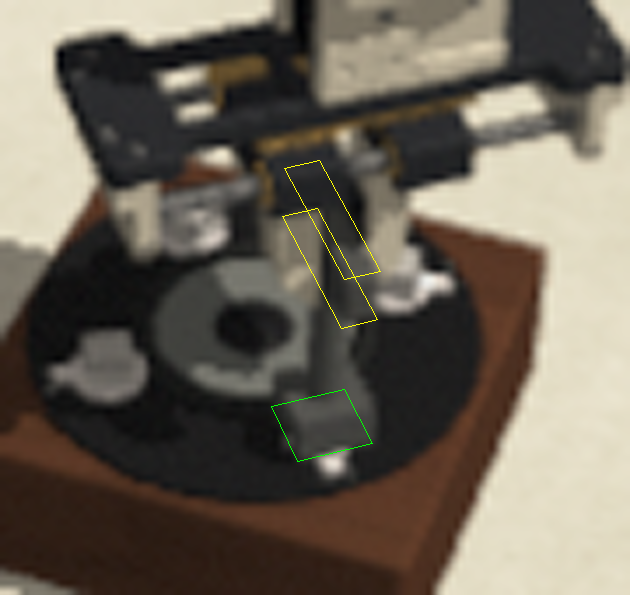

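```bash

python3 -m crank '[[0,0,0,0,-0.03],[0,0,0,0,-0.03],[0,0,0,0,-0.03],[0,0,0,0,-0.03],[0,0,0,0,-0.03],[0,0,0,0,0],[0,0,0,0,0],[0,0,0,0,0]]' 60; python3 look.py k37;python3 tabc.py 0 k35 k36 k37
```

```text
clock: 29.43
position: [0.5576, 0.0384, 0.1833]
ee_rot: [2.894, 1.221, 0.003]
force: [0.8, 0.6, 4.8]
width: 0.146
t29.43 p [0.5576 0.0384 0.1833] yaw-44.27 F [0.8 0.6 4.8] M [ 0.144 -0.228  0.133] w0.146 j [-0.64  0.44  0.66  1.85 -0.32  0.96 -0.61]
px/deg [-0.12756137  0.01911458]
k35 centroid [285.9  208.33] deg 6.3 sum1331
k36 centroid [285.12 208.55] deg 12.5 sum1141
k37 centroid [284.   208.77] deg 21.3 sum1120
```

```bash

python3 -m crank '[[0,0,0,0.035,0],[0,0,0,0.03,0],[0,0,0,0,0.1],[0,-0.0396,-0.0695,0,0.1],[0,-0.0396,-0.0695,0,0.1],[0,-0.0396,-0.0695,0,0.1],[0,-0.0396,-0.0695,0,0.1],[0,0,0,0,0.1]]' 60; python3 look.py k38; python3 scan.py 0 k38; python3 scan.py 1 k38; python3 scan.py 3 k38
```

```text
clock: 30.15
position: [0.4892, -0.0792, 0.2084]
ee_rot: [-2.378, -2.052, 0.006]
force: [0.5, 0.3, -2.2]
width: 0.146
t30.15 p [ 0.4892 -0.0792  0.2084] yaw-8.43 F [ 0.5  0.3 -2.2] M [-0.084  0.089 -0.041] w0.146 j [-0.4   0.28  0.57  1.96 -0.18  0.95  0.11]
k38 yaw-34.3 tab min 24.2 {-10: 872, -8: 873, -6: 865, -4: 857, -2: 837, 0: 811, 2: 770, 4: 717, 6: 666, 8: 608, 10: 532, 12: 455, 14: 393, 16: 328, 18: 249, 20: 189, 22: 169, 24: 157, 26: 165, 28: 215, 30: 292, 32: 356, 34: 421}
k38 yaw21.4 tab min 20.5 {-10: 812, -8: 807, -6: 795, -4: 772, -2: 740, 0: 702, 2: 647, 4: 596, 6: 526, 8: 456, 10: 382, 12: 315, 14: 250, 16: 188, 18: 153, 20: 141, 22: 145, 24: 167, 26: 211, 28: 260, 30: 328, 32: 405, 34: 465}
k38 yaw-43.1 tab min 21.2 {-10: 751, -8: 732, -6: 714, -4: 687, -2: 659, 0: 626, 2: 577, 4: 533, 6: 481, 8: 431, 10: 374, 12: 329, 14: 290, 16: 259, 18: 236, 20: 222, 22: 219, 24: 258, 26: 289, 28: 343, 30: 396, 32: 457, 34: 513}
```

View pics/k38.png

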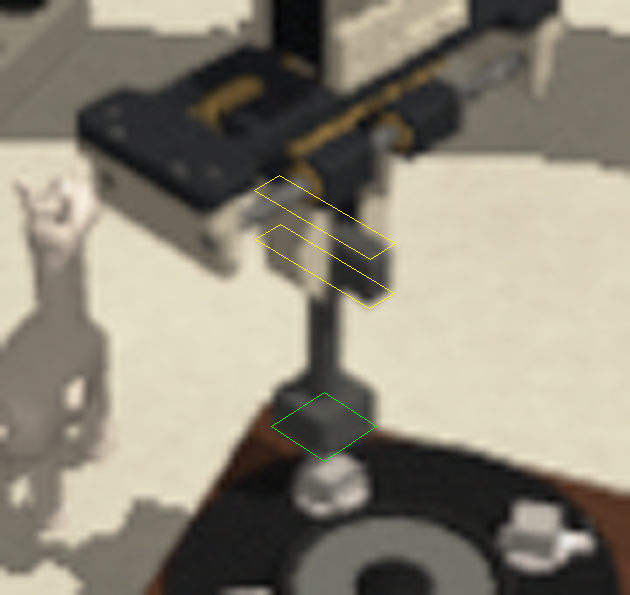

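```bash

python3 -m crank '[[0,0,0,0,0],[0,0,0,0,0],[0,0,0,-0.008,0],[0,0,0,-0.008,0],[0,0,0,-0.008,0],[0,0,0,-0.006,0],[0,0,0,0,0],[0,0,0,0,0]]' 60; python3 look.py k39
```

```text
clock: 30.87
position: [0.4934, -0.0727, 0.1965]
ee_rot: [-2.377, -2.054, 0.001]
force: [0.1, -0.2, -2.5]
width: 0.146
t30.87 p [ 0.4934 -0.0727  0.1965] yaw-8.33 F [ 0.1 -0.2 -2.5] M [-0.122  0.033  0.002] w0.146 j [-0.4   0.3   0.56  1.97 -0.2   0.93  0.11]
```

View pics/k39.png

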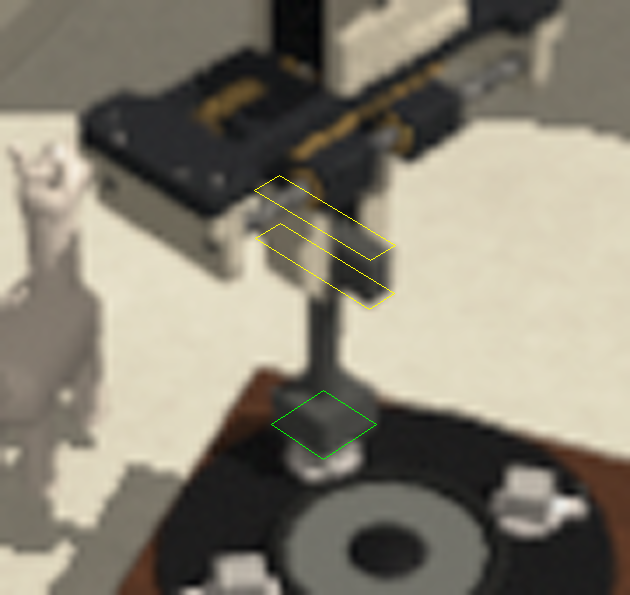

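```bash

python3 -m crank '[[0,0,0,-0.005,0],[0,0,0,-0.005,0],[0,0,0,-0.004,0],[0,0,0,-0.004,0],[0,0,0,-0.003,0],[0,0,0,-0.003,0],[0,0,0,0,0],[0,0,0,0,0]]' 60; python3 look.py k40
```

```text
clock: 31.58
position: [0.4935, -0.0729, 0.1871]
ee_rot: [-2.377, -2.054, 0.0]
force: [-0.7, -0.2, -2.2]
width: 0.151
t31.58 p [ 0.4935 -0.0729  0.1871] yaw-8.33 F [-0.7 -0.2 -2.2] M [-0.056  0.092 -0.02 ] w0.151 j [-0.4   0.31  0.56  1.98 -0.21  0.9   0.12]
```

```bash

python3 -m crank '[[0,0,0,-0.003,0],[0,0,0,-0.003,0],[0,0,0,-0.003,0],[0,0,0,-0.002,0],[0,0,0,0,-0.02],[0,0,0,0,-0.02],[0,0,0,0,-0.02],[0,0,0,0,0]]' 60; python3 look.py k41
```

```text
clock: 32.3
position: [0.4939, -0.0728, 0.1832]
ee_rot: [2.441, 1.976, 0.001]
force: [-0.8, 0.9, 7.3]
width: 0.146
t32.30 p [ 0.4939 -0.0728  0.1832] yaw-12.02 F [-0.8  0.9  7.3] M [0.064 0.521 0.048] w0.146 j [-0.41  0.32  0.57  1.99 -0.22  0.89  0.07]
```

View pics/k41.png

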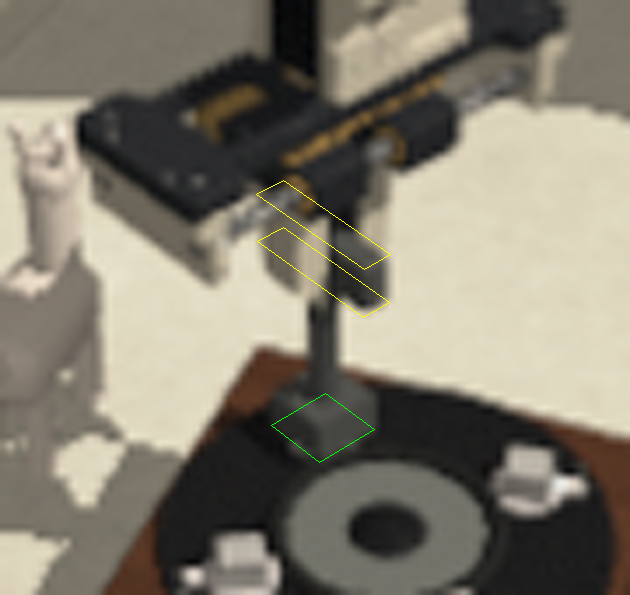

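```bash

python3 -m crank '[[0,0,0,0,-0.02],[0,0,0,0,-0.02],[0,0,0,0,-0.01],[0,0,0,0,0],[0,0,0,0,0],[0,0,0,0,0],[0,0,0,0,0],[0,0,0,0,0]]' 60; python3 look.py k42
python3 -m crank '[[0,0,0,0,-0.01],[0,0,0,0,-0.01],[0,0,0,0,-0.01],[0,0,0,0,-0.01],[0,0,0,0,0],[0,0,0,0,0],[0,0,0,0,0],[0,0,0,0,0]]' 60; python3 look.py k43
python3 - <<'E'
from h import *
im=arm.get_image("top")[:,:,::-1];cv2.imwrite("pics/k43t.png",cv2.resize(im[150:250,190:290],None,fx=6,fy=6,interpolation=cv2.INTER_CUBIC))
E
```

```text
clock: 33.02
position: [0.494, -0.0727, 0.1833]
ee_rot: [2.491, 1.914, 0.002]
force: [-1.0, 0.6, 5.4]
width: 0.147
t33.02 p [ 0.494  -0.0727  0.1833] yaw-14.92 F [-1.   0.6  5.4] M [0.155 0.428 0.189] w0.147 j [-0.42  0.32  0.58  1.99 -0.23  0.89  0.03]
clock: 33.73
position: [0.4941, -0.0727, 0.1833]
ee_rot: [2.53, 1.861, 0.002]
force: [-0.7, 1.1, 5.2]
width: 0.151
t33.73 p [ 0.4941 -0.0727  0.1833] yaw-17.32 F [-0.7  1.1  5.2] M [0.19  0.373 0.161] w0.151 j [-0.42  0.32  0.59  1.99 -0.23  0.89 -0.01]
```

View pics/k43t.png

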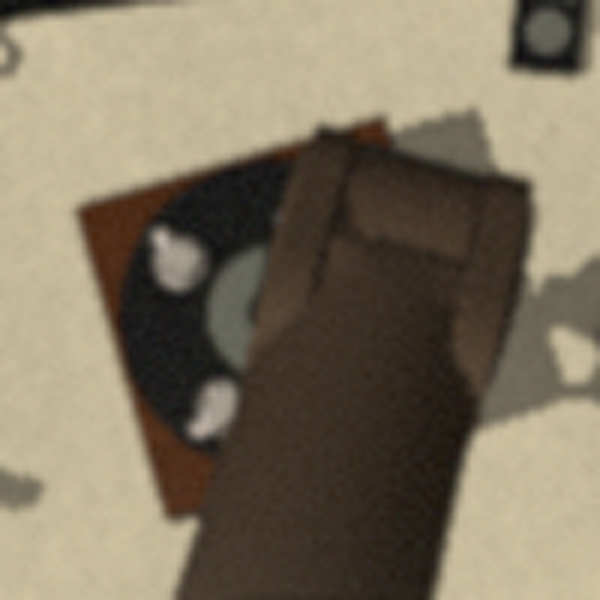

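```bash

python3 -m crank '[[0,0,0,0,-0.04],[0,0,0,0,-0.04],[0,0,0,0,-0.04],[0,0,0,0,-0.04],[0,0,0,0,-0.04],[0,0,0,0,0],[0,0,0,0,0],[0,0,0,0,0]]' 60; python3 look.py k44
```

```text
clock: 34.5
position: [0.4942, -0.0727, 0.1832]
ee_rot: [2.71, 1.587, 0.002]
force: [-0.9, 1.1, 5.1]
width: 0.149
t34.50 p [ 0.4942 -0.0727  0.1832] yaw-29.29 F [-0.9  1.1  5.1] M [0.178 0.218 0.152] w0.149 j [-0.46  0.33  0.65  1.99 -0.25  0.9  -0.19]
```

```bash

python3 -m crank '[[0,0,0,0.05,0],[0,0,0,0.05,0],[0,0,0,0.01,0.115],[0,0.0085,0.0945,0,0.115],[0,0.0085,0.0945,0,0.115],[0,0.0085,0.0945,0,0.115],[0,0.0085,0.0945,0,0.115],[0,0.0085,0.0945,0,0.115]]' 60; python3 -c "
from h import *
st()"
python3 -m crank '[[0,0.0085,0.0945,0,0.115],[0,0.0085,0.0945,0,0.115],[0,0.0085,0.0945,0,0.115],[0,0.0065,0.09,0,0.115],[0,0,0,0,0.115],[0,0,0,0,0.115],[0,0,0,0,0.115],[0,0,0,0,0.115]]' 60; python3 look.py k45; python3 - <<'E'
from h import *
im=arm.get_image("top")[:,:,::-1];cv2.imwrite("pics/k45t_full.png",im);cv2.imwrite("pics/k45t.png",cv2.resize(im[150:250,150:270],None,fx=6,fy=6,interpolation=cv2.INTER_CUBIC))
E
```

```text
clock: 35.22
position: [0.5102, 0.1179, 0.2266]
ee_rot: [-1.968, -2.448, -0.0]
force: [0.9, -0.5, -2.7]
width: 0.147
t35.22 p [0.5102 0.1179 0.2266] yaw12.40 F [ 0.9 -0.5 -2.7] M [-0.086 -0.029 -0.002] w0.147 j [-0.67  0.29  0.44  1.87 -0.15  1.01  0.05]
clock: 35.88
position: [0.5231, 0.2656, 0.226]
ee_rot: [-0.609, -3.081, 0.001]
force: [-1.0, 0.2, -3.1]
width: 0.15
t35.88 p [0.5231 0.2656 0.226 ] yaw67.64 F [-1.   0.2 -3.1] M [-0.023  0.003 -0.067] w0.150 j [-0.69  0.39  0.18  1.7  -0.08  1.06  0.69]
```

View pics/k45.png

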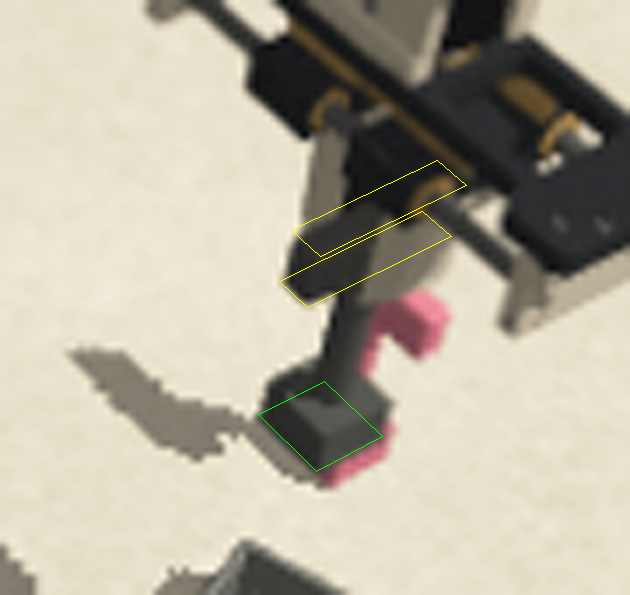

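View pics/k45t.png

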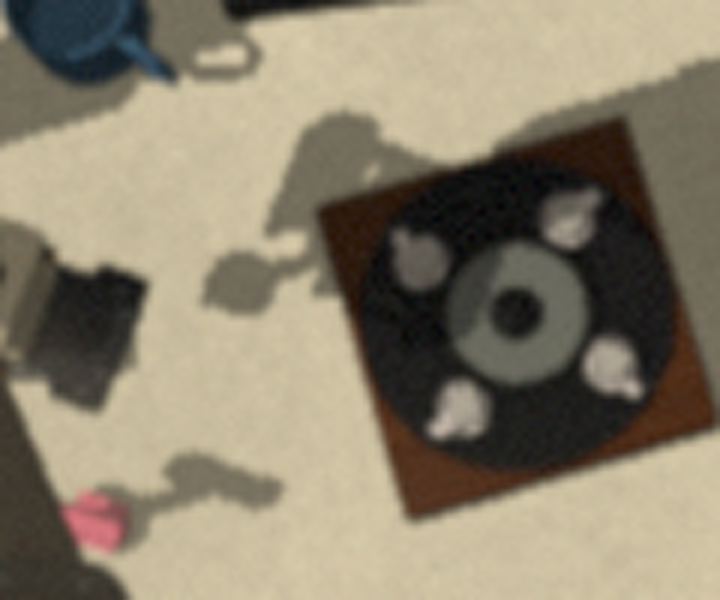

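```bash
python3 runfit.py k45t_full k45_full
```

```text
0 rms2 40.2 yaw -33.4 tab 22.4deg [ 0.14 -0.45 -0.08  0.02]
0 rms2 40.4 yaw -32.6 tab 22.5deg [ 0.14 -0.45 -0.08  0.08]
0 rms2 40.8 yaw -34.4 tab 22.7deg [ 0.1  -0.49 -0.05  0.04]
1 rms2 150.9 yaw 20.2 tab 20.4deg [-0.18 -0.38  0.02  0.06]
1 rms2 151.6 yaw 21.3 tab 20.6deg [-0.16 -0.28  0.08  0.04]
1 rms2 152.2 yaw 21.3 tab 20.5deg [-0.16 -0.26 -0.02  0.04]
2 rms2 103.9 yaw -19.8 tab 17.9deg [-0.18 -0.35 -0.01  0.1 ]
2 rms2 104.7 yaw -19.7 tab 18.2deg [-0.16 -0.32 -0.01  0.09]
2 rms2 105.5 yaw -19.6 tab 16.7deg [-0.1  -0.32 -0.04  0.09]
3 rms2 154.9 yaw 42.6 tab 15.9deg [ 0.24  0.05 -0.01 -0.13]
3 rms2 155.3 yaw 44.8 tab 15.6deg [ 0.27  0.03 -0.02 -0.13]
3 rms2 155.7 yaw 44.8 tab 16.1deg [ 0.21  0.04 -0.02 -0.13]
```

```bash
python3 scan.py 3 k45|cut -c1-40; python3 scan.py 2 k45|cut -c1-40; python3 - <<'E'
from h import *
I={"top":cv2.imread("pics/k45t_full.png"),"scene":cv2.imread("pics/k45_full.png")}
I={k:cv2.convertScaleAbs(v,alpha=1.3) for k,v in I.items()}
bolts("b45",I)
E
```

```text
k45 yaw41.0 tab min 16.7 {-10: 393, -8: 
k45 yaw-20.0 tab min 11.7 {-10: 106, -8:
```

View pics/b45.png

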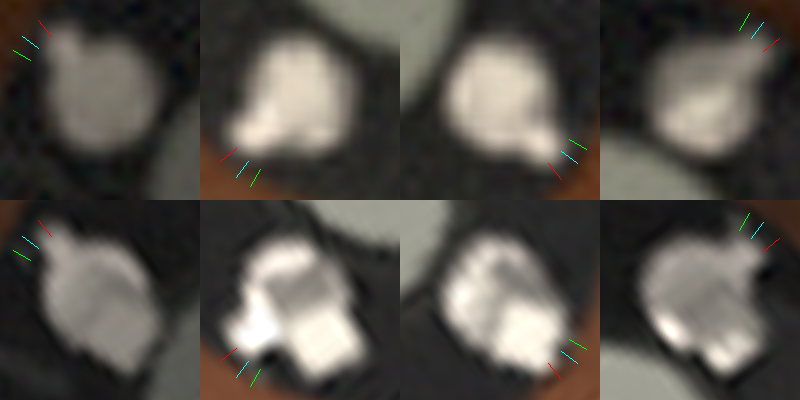

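```bash

python3 -m crank '[[0,0,0.005,0,0.09],[0,0,0,0,0.09],[0,0,0,0,0.09],[0,0,0,0,0.09],[0,0,0,-0.06,0],[0,0,0,-0.06,0],[0,0,0,-0.06,0],[0,0,0,-0.02,0]]' 60; python3 look.py k46; python3 - <<'E'
from h import *
im=arm.get_image("top")[:,:,::-1];cv2.imwrite("pics/k46t_full.png",im)
E
python3 runfit.py k46t_full k46_full
```

```text
clock: 36.65
position: [0.5216, 0.2665, 0.1434]
ee_rot: [-0.038, -3.137, 0.004]
force: [-1.0, -1.1, -2.5]
width: 0.147
t36.65 p [0.5216 0.2665 0.1434] yaw88.62 F [-1.  -1.1 -2.5] M [-0.036  0.088 -0.01 ] w0.147 j [-0.63  0.47  0.09  1.79 -0.05  0.89  1.03]
0 rms2 127.2 yaw -30.7 tab 23.6deg [ 0.22 -0.01  0.02 -0.21]
0 rms2 127.4 yaw -30.7 tab 23.7deg [ 0.23  0.    0.02 -0.22]
0 rms2 128.2 yaw -31.6 tab 23.5deg [ 0.14 -0.02  0.02 -0.22]
1 rms2 153.7 yaw 20.1 tab 19.9deg [-0.21 -0.4   0.02  0.09]
1 rms2 155.5 yaw 18.6 tab 20.9deg [-0.17 -0.31  0.09  0.03]
1 rms2 156.0 yaw 20.3 tab 19.7deg [-0.17 -0.38  0.1   0.09]
2 rms2 104.0 yaw -20.1 tab 17.9deg [-0.18 -0.36 -0.01  0.08]
2 rms2 104.2 yaw -20.0 tab 18.2deg [-0.16 -0.35 -0.01  0.08]
2 rms2 104.4 yaw -19.7 tab 17.9deg [-0.18 -0.35 -0.01  0.09]
3 rms2 40.7 yaw 44.8 tab 21.0deg [ 0.14 -0.56 -0.11  0.26]
3 rms2 40.8 yaw 44.1 tab 20.8deg [ 0.14 -0.55 -0.11  0.26]
3 rms2 40.9 yaw 43.5 tab 20.5deg [ 0.14 -0.53 -0.11  0.23]
```

View pics/k46.png

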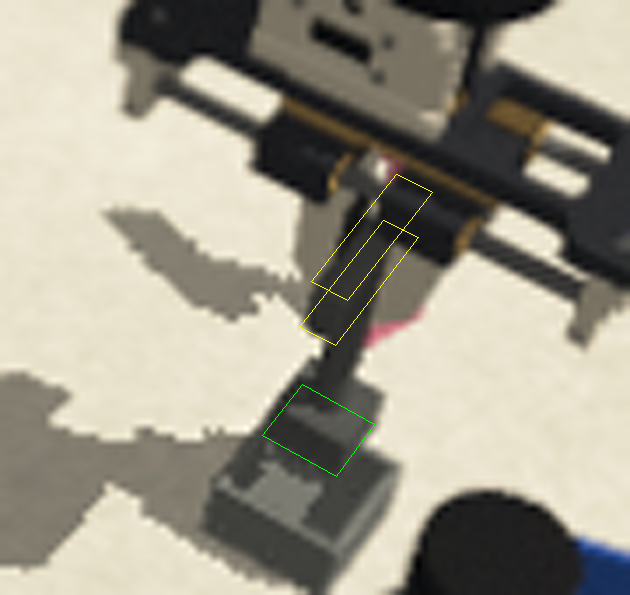

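```bash

python3 -m crank '[[0,0,0,0,0],[0,0,0,-0.01,0],[0,0,0,-0.02,0],[0,0,0,-0.025,0],[0,0,0,-0.025,0],[0,0,0,-0.02,0],[0,0,0,0,0],[0,0,0,0,0]]' 60; python3 look.py k47
```

```text
clock: 37.42
position: [0.5229, 0.2673, 0.1059]
ee_rot: [-0.031, -3.14, 0.001]
force: [-0.7, -0.3, -1.2]
width: 0.148
t37.42 p [0.5229 0.2673 0.1059] yaw88.87 F [-0.7 -0.3 -1.2] M [ 0.09  -0.035 -0.002] w0.148 j [-0.62  0.52  0.08  1.82 -0.06  0.8   1.04]
```

View pics/k47.png

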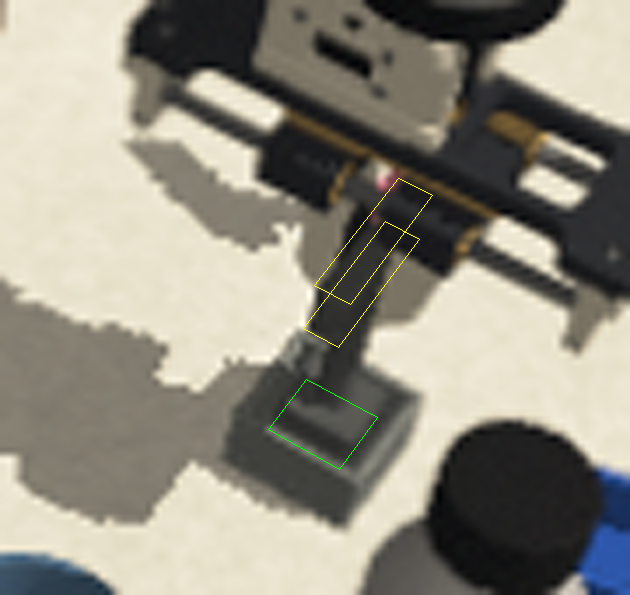

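```bash

python3 -m crank '[[0,0.003,0,-0.004,0],[0,0,0,-0.004,0],[0,0,0,-0.003,0],[0,0,0,-0.0015,0],[0,0,0,-0.001,0],[0,0,0,0,0],[0,0,0,0,0],[0,0,0,0,0]]' 20; python3 look.py k48
```

```text
clock: 38.13
position: [0.5246, 0.2676, 0.1014]
ee_rot: [0.031, 3.141, 0.0]
force: [-0.1, -0.4, -2.3]
width: 0.151
t38.13 p [0.5246 0.2676 0.1014] yaw88.87 F [-0.1 -0.4 -2.3] M [ 0.061  0.025 -0.042] w0.151 j [-0.62  0.53  0.08  1.82 -0.06  0.79  1.04]
```

```bash

python3 -m crank '[[0,0,0,-0.001,0],[0,0,0,-0.001,0],[0,0,0,-0.001,0],[0,0,0,-0.001,0],[0,0,0,0,0],[0,0,0,0,0],[0,0,0,0,0],[0,0,0,0,0]]' 20; python3 look.py k49
```

```text
clock: 38.85
position: [0.5247, 0.2677, 0.1004]
ee_rot: [0.031, 3.141, 0.001]
force: [-1.8, -0.4, 4.9]
width: 0.152
t38.85 p [0.5247 0.2677 0.1004] yaw88.87 F [-1.8 -0.4  4.9] M [-0.29   0.484 -0.005] w0.152 j [-0.62  0.53  0.08  1.82 -0.06  0.79  1.04]
```

```bash

python3 -m crank '[[0,0,0,0.001,0],[0.6,0,0,0,0],[0.6,0,0,0,0],[0.6,0,0,0,0],[0.6,0,0,0,0],[0.6,0,0,0,0],[0.6,0,0,0,0],[0.6,0,0,0,0]]' 20; python3 look.py k50
```

```text
clock: 39.57
position: [0.5245, 0.2675, 0.1001]
ee_rot: [-0.031, -3.141, 0.0]
force: [-0.3, -0.1, 0.4]
width: 0.585
t39.57 p [0.5245 0.2675 0.1001] yaw88.87 F [-0.3 -0.1  0.4] M [-0.032  0.006 -0.052] w0.585 j [-0.62  0.53  0.08  1.82 -0.06  0.79  1.04]
```

View pics/k50.png

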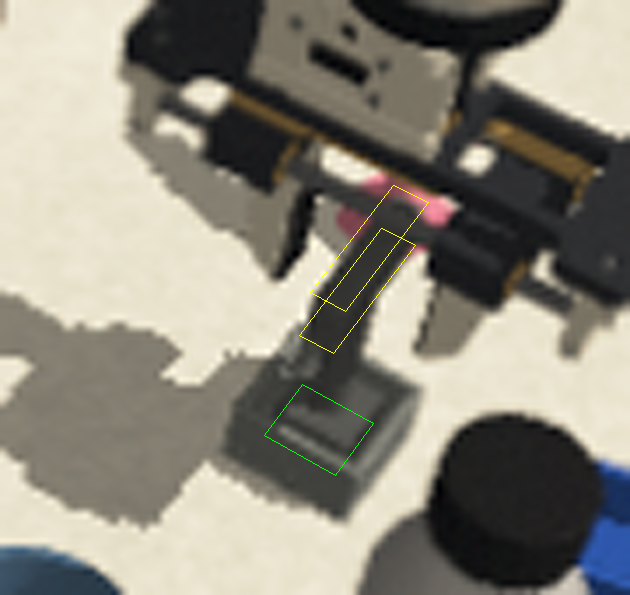

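Released; the key stands upright. Rise straight up, clear of it.

```bash

python3 -m crank '[[0.6,0,0,0.03,0],[0.6,0,0,0.06,0],[0.6,0,0,0.08,0],[0.6,0,0,0.08,0],[0.6,0,0,0.08,0],[0.6,0,0,0.06,0],[0.6,-0.05,0.05,0,0],[0.6,-0.05,0.05,0,0]]' 20
python3 -m crank '[[0.6,-0.07,0.06,0,0],[0.6,-0.07,0.06,0,0],[0.6,-0.07,0.06,0,0],[0.6,-0.07,0.06,0,0],[0.6,-0.05,0.06,0,0],[0.6,0,0,0,0],[0.6,0,0,0,0],[0.6,0,0,0,0]]' 20
python3 - <<'E'
from h import *
st()
for n,f in(("scene","e1_full"),("top","e1t_full")): cv2.imwrite(f"pics/{f}.png",arm.get_image(n)[:,:,::-1])
E
python3 runfit.py e1t_full e1_full
```

```text
clock: 40.28
position: [0.4861, 0.307, 0.2582]
ee_rot: [0.037, 3.138, 0.003]
force: [-0.2, 0.5, -1.2]
width: 0.598
clock: 40.95
position: [0.3529, 0.4271, 0.2561]
ee_rot: [0.031, 3.141, -0.001]
force: [0.9, -0.4, 0.0]
width: 0.6
t40.95 p [0.3529 0.4271 0.2561] yaw88.87 F [ 0.9 -0.4  0. ] M [ 0.049 -0.026 -0.022] w0.600 j [-0.99  0.31  0.01  1.73 -0.    1.1   0.58]
0 rms2 119.1 yaw -34.5 tab 24.5deg [-0.25 -0.46  0.16  0.01]
0 rms2 119.4 yaw -34.4 tab 24.8deg [-0.29 -0.44  0.15  0.01]
0 rms2 119.9 yaw -33.7 tab 24.6deg [-0.29 -0.46  0.18  0.01]
1 rms2 41.0 yaw 26.4 tab 21.6deg [ 0.2  -0.41 -0.04  0.04]
1 rms2 41.1 yaw 26.2 tab 21.7deg [ 0.21 -0.4  -0.04  0.04]
1 rms2 41.4 yaw 28.2 tab 21.7deg [ 0.21 -0.4  -0.02  0.09]
2 rms2 42.5 yaw -16.6 tab 21.4deg [ 0.21 -0.6  -0.28  0.02]
2 rms2 42.6 yaw -16.6 tab 21.4deg [ 0.21 -0.6  -0.27  0.02]
2 rms2 42.9 yaw -16.4 tab 21.4deg [ 0.23 -0.58 -0.26  0.03]
3 rms2 172.3 yaw -41.5 tab 21.0deg [ 0.03 -0.43  0.    0.15]
3 rms2 172.5 yaw -42.7 tab 20.9deg [ 0.05 -0.49 -0.01  0.15]
3 rms2 173.4 yaw -42.9 tab 20.9deg [ 0.02 -0.43 -0.02  0.14]
```

View pics/e1_full.png

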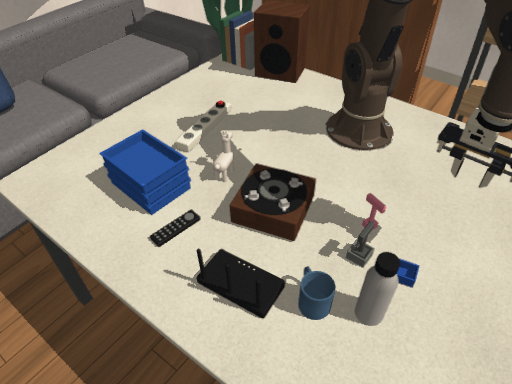

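View pics/e1t_full.png

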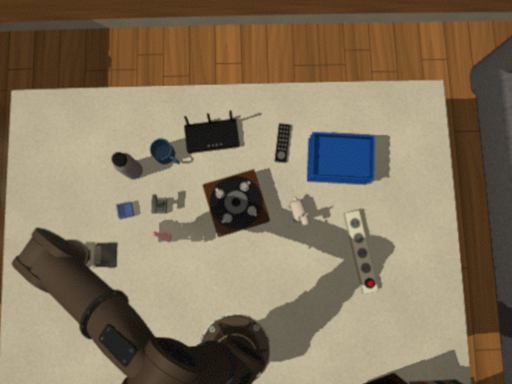

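Both views show the key upright in the grey holder (scene about (362,248), top about (160,204)), all bystanders in place, and tabs at about 21 to 25 degrees. Handing in.

```bash
python3 -c "
from cell import arm
print(arm.sign_off())"
```

```text
the job is handed in; nothing more can be done
None
```

The job is done and handed in at about 41 s: all four bolts are firm and the key stands upright in its grey holder, let go.

Bolts 1 and 3 were the loose pair. I turned each until it bit and then on to snug, bolt 1 to about 7° and bolt 3 to about 9.5°. Then I brought the bolts firm crosswise: 1 and 3, then 0 and 2.

**Last check:** with the arm clear, tab angles fitted from both cameras were about 24.5°, 21.6°, 21.4° and 21.0° for bolts 0 to 3. All are within firm and under 30°. Nothing else on the shelf appeared moved.

**Checks that disagreed or fell short:**
- **Tab fits:** earlier fits with shadows across the speaker read lower, about 16° on bolt 3 and 12 to 18° on bolt 2. The key angles, the turn of the heads and the final images point to about 20 to 21°. My fits are good to roughly 2°.
- **Seating force:** on the first seating at bolt 1 the downward force reached about 18.6 N as read, or about 20.5 N once I allow for the key's weight. That is right at the 20 N forcing limit, and I backed off in the next move. Later seatings read at most about 10 N.
- **Bolt 1 snug angle:** its 7° is inside the snug range but below the 10° asked for.

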